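# Turn a log mould over, seat it on the vibrating table and latch the hold-down bar

### The arm

A 6-joint arm with a two-finger parallel gripper is mounted at the origin on the work surface. World frame = base frame: x ahead of the robot, y to its left, z up, the work surface at z = 0. Lengths are in mm, angles in rad, forces in N, time in s.
With the tool pointing down it reaches from about 350 to 975 mm from the base axis. Payload 7.1 kg.
Tool frame: the origin (TCP) lies midway between the tips of the shut fingers; the grasp point (between the pads) lies 19 mm behind it; z points along the fingers, y is the line along which they close (so a half turn about z gives the same grasp; the last joint's range is limited). The gripper opens to 88 mm and grips with 3 to 60 N. Pads are 20 mm wide; open, the fingers measure 115 mm over their backs; the gripper's body (75 mm by 178 mm) begins 61 mm behind the grasp point.
Start: joints at [-1.125, 0.423, 1.63, -0, 1.089, -0.019], TCP at [280.166, -558.669, 199.475] pointing down, gripper open.
Joint ranges: [-3, 3], [-0.9, 2.11], [0.09, 2.58], [-1.31, 4.45], [0.11, 2.69], [-2.54, 2.54]. Speed limits (rad/s): [2.39, 2.39, 3.01, 3.14, 3.14, 3.14].

### API

Orientations are given as a rotation vector (axis times angle).
In Python, from workcell import ctrl gives the robot as it stands.
- The arm moves only by the shell command python3 -m pendant 'ROWS'. ROWS is a JSON object of lists of equal length, an entry for each row: "grip": the opening, from -1 (shut) to 1 (fully open); "linear": the shift along the tool's x, y, z in mm, a list of three; "angular": the turn, a rotation vector about the tool's x, y, z in rad, a list of three. In form: {"grip": [grip, ...], "linear": [[tx, ty, tz], ...], "angular": [[ax, ay, az], ...]}. A call has 1 to 12 rows; each row shifts and turns the commanded pose from where the row before left it, along the tool's axes as they then stand; what a row does not reach is not made up. A row lasts 1/12 s, in which the tool goes at most 41.7 mm and 7.16 degrees, less where a joint would pass 70% of its speed; a pose out of reach is approached as far as the arm can. A call with a gripper value outside its range is refused whole. The fingers move at their own pace and stop on an object; the grip force is fixed at half the most. Time passes only in rows, so rows that do not move let the fingers close. It gives the time, the measured TCP pose, the force, the opening and the grip force at its end, in the units of the state.
- ctrl.get_obs(): the state, without advancing time (a new reading comes with each control period).
- ctrl.get_image(name): name is "scene" or "top" or "wrist"; returns the picture (384x512x3 uint8, red, green, blue); there is no depth.
- ctrl.camera_params(name): a dict with "vfov" (degrees; the focal length in pixels is half the picture's height over the tangent of half this angle, whatever the lens; pixels are square), "cx", "cy" (the principal point, pixels), "R" (3x3) and "t" (3): a world point X has camera coordinates R X + t; the wrist camera has in their place "T_tool_cam" (4x4, takes a point from camera to tool coordinates, whose origin is the TCP and whose axes are the flange's). Camera axes: x right, y down, z forward; pixel columns grow to the right and rows downward; lengths in mm; the calibration is good to about 2 mm. A picture is of the moment at which its call begins: read the wrist's pose just before it. camera_params takes no time and is no camera call.
- ctrl.close_job(): hands the job in; it is judged then, once.
The state is a dict: "t": time; "qpos": joint angles; "qvel": joint speeds; "joint_torque": joint torques, N m; "ee_pos": TCP position; "orientation": TCP orientation; "ft_force": force on the tool from outside, world axes, zero at the start; "moment": the same for the moment, N m; "width": finger opening in mm; "grasp_force": force on a finger pad.
Only numpy, scipy, OpenCV 4.12 (cv2) and the standard library are available. Lean on these libraries where they do the work, as an engineer would, in place of code of your own. Each camera call takes 0.05 s, during which the arm holds its last target. There are 200 camera calls.

### The job

The washed log mould is drying upside down on the draining mat: turn it open side up and seat it fully down between the corner guides of the vibrating table, lengthwise, without letting it topple or drop. Then swing the hold-down bar over it and press its red handle down until the bar snaps home in its catch and stays there. Leave the other things on the mat and the worktop where they are.

Things in the scene. Friction and masses are not known exactly. Their poses are not given: they have to be found in the camera images.
- log_mould: Aluminium trough with black lining, 50 mm wide (x), 140 long (y), 48 high (z), walls and floor 3 mm, 0.16 to 0.26 kg. Origin at the centre of its outer block, 24 mm from floor face and rim; z points out of the open side (down at the start). Ends alike; it also stands steadily on an end face. Starts on the mat, its length within 0.4 rad of the mat's y axis.
- mat: Grey ribbed draining mat, 360 (x) x 340 (y) x 3 mm thick, fixed, origin at the centre of its underside on the worktop, to one side of the robot's midline (the vibrating table is on the other). The log mould lies near its middle; a pale blue bar mould and a small white bowl dry along its far (+x) edge, 130 mm or more from its centre.
- shaker: Fixed vibrating table: steel cabinet, white plate 270 (x) x 340 (y) mm, its top 75 mm above the worktop. Origin at the centre of its underside; x points away from the robot, y along the seat. Four blue L-shaped corner guides, 10 mm high with flared mouths to 16 mm, leave the mould 3 mm of play all round; they cover 21 mm of its length from each corner, leaving the middle of its sides open.
- nest (a point): Centre of the seat, on the plate's top face between the corner guides; axes as the vibrating table's. A seated mould has its origin 24 mm above this point, its length along this y, open side up.
- holddown (a joint): Angle (rad) of the steel hold-down bar (16 wide, 10 thick): 0 home and level across the mould's middle, 1.57 upright; starts at 1.5 to 1.85. Hinged beyond the seat; friction keeps it where left (2 N at the handle moves it). A sprung pad under it gives 3 mm on the rims. From 0.10 to 0.05 rad its strike must be forced between the catch rollers, about 10 N at the handle, then it snaps to 0.
- bar_hinge (a point): Point on the hinge axis of the hold-down bar, in the bar's mid-plane: 75 mm beyond the seat's centre along the table's x, 63 mm above the plate.
- bar_grip (a point): Centre of the bar's red handle, 174 mm from the hinge axis; moves with the bar (axes: x along the bar towards the hinge, z up when home). The handle is 48 mm long along the bar, 20 mm wide (y), 16 mm thick; the bar ends 24 mm beyond this point.
- catch (a point): Middle of the double roller catch on its steel block (46 mm wide along y, 24 mm along x, top 58 mm above the plate), 70 mm from the seat's centre on the robot's side, 50 mm above the plate. The strike passes between its two white rollers.
- bar_mould: Pale blue bar mould, 60 x 150 x 22 mm, loose, drying on the far edge of the mat; leave it. Origin at the centre of its underside.
- bowl: Small white bowl, 84 mm across, 45 mm high, loose, on the far edge of the mat; leave it. Origin at the centre of its underside.
- palette_knife: Palette knife, 220 mm long, black handle and flat steel blade, lying loose on the worktop near the robot; leave it.
- cocoa_tin: Red tin, 70 mm across, 110 mm high, loose, standing to the left near the robot; leave it.
Mind the look-alikes: they are no part of the job. What is shaped like the log_mould but pink is not meant.

How it is judged:
By the outcome, as a careful person would: the job done as asked, in the order asked, and still so for the second after the job is handed in, with the robot touching nothing.
It also fails if it takes over 72 s, if anything falls off the work surface, if the arm or the gripper's body presses on something with over 40 N, if the wrist force passes 120 N, or if a joint passes its speed limit or range.

## Working session

There is one attempt and no reset: what is moved stays moved. The work goes in short steps, Python scripts to look and compute and a shell command to move; the robot and the scene stay as the last step left them, time stands still between calls to the robot, and variables do not carry over. Pictures are saved under pics/ and viewed, at most 10 in all, crops included, and the job is handed in when it is done.

```bash
ls; mkdir -p pics; python3 - <<'E'
from workcell import ctrl
import cv2,numpy as np
o=ctrl.get_obs();print({k:np.round(v,3).tolist() for k,v in o.items()})
for n in ("top","scene"):
    p=ctrl.camera_params(n);print(n,{k:np.round(v,3).tolist() for k,v in p.items()})
    cv2.imwrite(f"pics/{n}0.png",ctrl.get_image(n)[:,:,::-1])
print(ctrl.camera_params("wrist"))
a=cv2.imread("pics/top0.png");b=cv2.imread("pics/scene0.png")
E
```

```text
pics
{'t': 0.0, 'qpos': [-1.125, 0.424, 1.631, -0.0, 1.089, -0.019], 'qvel': [-0.001, 0.0, -0.0, 0.0, -0.001, -0.0], 'joint_torque': [0.003, -54.462, -27.367, 0.065, 0.023, -0.0], 'ee_pos': [279.897, -558.178, 198.702], 'orientation': [-3.056, -0.723, 0.001], 'ft_force': [-0.118, -0.416, -1.041], 'moment': [-0.008, -0.017, -0.009], 'grasp_force': 0.0, 'width': 87.837}
top {'vfov': 52.478, 'cx': 257.107, 'cy': 192.459, 'R': [[-0.008, -1.0, -0.001], [-0.995, 0.008, -0.102], [0.102, -0.0, -0.995]], 't': [83.177, 510.888, 1166.81]}
scene {'vfov': 50.015, 'cx': 256.938, 'cy': 191.269, 'R': [[0.795, 0.607, -0.006], [0.42, -0.556, -0.717], [-0.439, 0.567, -0.697]], 't': [-435.996, -74.269, 1406.269]}
{'vfov': 62.178261385540345, 'cx': 256.0802857428442, 'cy': 189.91524550326162, 'T_tool_cam': array([[-2.14046216e-04, -9.54636477e-01, -2.97773658e-01,
         8.19426073e+01],
       [ 9.99999173e-01, -5.81852385e-04,  1.14654693e-03,
        -5.78443924e-01],
       [-1.26779583e-03, -2.97773166e-01,  9.54635812e-01,
        -1.85605681e+02],
       [ 0.00000000e+00,  0.00000000e+00,  0.00000000e+00,
         1.00000000e+00]])}
```

View pics/top0.png

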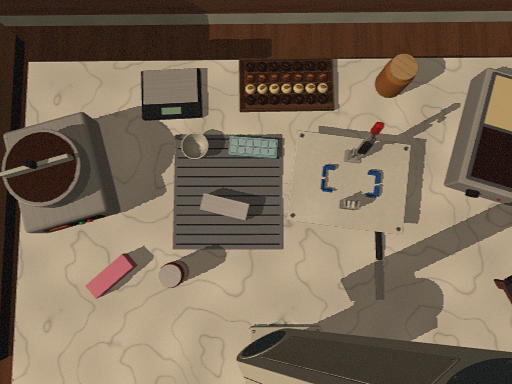

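View pics/scene0.png

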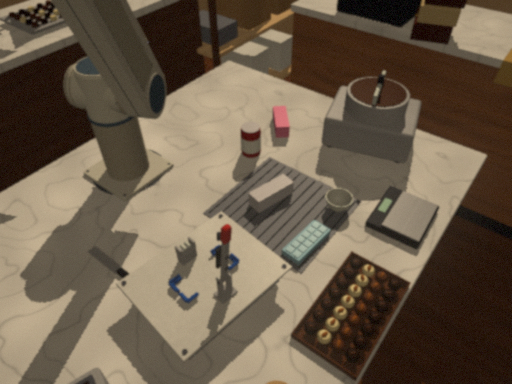

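The top view shows the mould upside down at about (225,206) on the mat, the blue guides at (328–380,180), the bar's red handle at (377,128) and the catch at (350,203). The pink decoy is at (110,275). Next I'll measure these.

```bash
cat > h.py <<'E'
import numpy as np, cv2
from scipy.spatial.transform import Rotation as Ro
from workcell import ctrl
def cam(n,obs=None):
    p=ctrl.camera_params(n); f=192/np.tan(np.radians(p["vfov"])/2)
    K=np.array([[f,0,p["cx"]],[0,f,p["cy"]],[0,0,1]])
    if n=="wrist":
        T=np.eye(4);T[:3,:3]=Ro.from_rotvec(obs["orientation"]).as_matrix();T[:3,3]=obs["ee_pos"]
        W=np.linalg.inv(T@p["T_tool_cam"]); return K,W[:3,:3],W[:3,3]
    return K,np.array(p["R"]),np.array(p["t"])
def ray(c,px):
    K,R,t=c; px=np.atleast_2d(px).astype(float)
    d=(R.T@np.linalg.inv(K)@np.c_[px,np.ones(len(px))].T).T
    return -R.T@t,d
def onz(c,px,z):
    o,d=ray(c,px); return o+d*((z-o[2])/d[:,2])[:,None]
def proj(c,X):
    K,R,t=c; q=(K@(R@np.atleast_2d(X).T+t[:,None])).T; return q[:,:2]/q[:,2:]
def tri(c1,p1,c2,p2):
    return cv2.triangulatePoints(c1[0]@np.c_[c1[1],c1[2]],c2[0]@np.c_[c2[1],c2[2]],np.float64(p1).reshape(2,1),np.float64(p2).reshape(2,1)).ravel()
def snap(n,fn):
    o=ctrl.get_obs(); im=ctrl.get_image(n); cv2.imwrite("pics/"+fn,im[:,:,::-1]); return cam(n,o),im,o
def blobs(m,mina=20):
    n,l,s,c=cv2.connectedComponentsWithStats(m.astype(np.uint8)); return [(s[i,4],c[i],l==i) for i in range(1,n) if s[i,4]>=mina]
E
python3 - <<'E'
from h import *
c=cam("top"); im=cv2.imread("pics/top0.png"); hsv=cv2.cvtColor(im,cv2.COLOR_BGR2HSV)
roi=im[185:228,190:262]; h=hsv[185:228,190:262]
m=(roi.min(2)>125)
for a,ce,mm in blobs(m,100):
    pts=np.argwhere(mm)[:,::-1]+[190,185]; r=cv2.minAreaRect(pts.astype(np.float32)); b=onz(c,cv2.boxPoints(r),51)
    print("mould",a,np.round(onz(c,ce+[190,185],51)),np.round(b).tolist())
m=(hsv[:,:,0]>100)&(hsv[:,:,0]<125)&(hsv[:,:,1]>130)&(hsv[:,:,2]>50);m[:,:300]=0;m[:,400:]=0
for a,ce,mm in blobs(m): 
    pts=np.argwhere(mm)[:,::-1].astype(np.float32); r=cv2.boxPoints(cv2.minAreaRect(pts)); print("blue",a,ce,np.round(onz(c,ce,85)),np.round(onz(c,r,85)).tolist())
m=((hsv[:,:,0]<8)|(hsv[:,:,0]>172))&(hsv[:,:,1]>150)&(hsv[:,:,2]>70);m[:,:340]=0;m[:,400:]=0
for a,ce,mm in blobs(m): print("red",a,ce)
gm=(hsv[:,:,2]<70); 
s=cam("scene"); im2=cv2.imread("pics/scene0.png"); h2=cv2.cvtColor(im2,cv2.COLOR_BGR2HSV)
m2=((h2[:,:,0]<8)|(h2[:,:,0]>172))&(h2[:,:,1]>150)&(h2[:,:,2]>70);m2[:,:200]=0;m2[:215]=0;m2[:,250:]=0
for a,ce,mm in blobs(m2,10): print("red2",a,ce)
# plate screws/mat corners
for p in [(302,135),(409,148),(292,215),(399,230)]: print("screw",p,np.round(onz(c,p,75)[0]))
print("catch",onz(c,(350,203),133),"tin",onz(c,(172,273),110),"bowl",onz(c,(195,146),45))
cv2.imwrite("pics/z0.png",cv2.resize(im[100:260,165:425],None,fx=3,fy=3,interpolation=cv2.INTER_CUBIC))
E
```

```text
mould 260 [[462. 151.  51.]] [[463.0, 249.0, 51.0], [509.0, 237.0, 51.0], [475.0, 106.0, 51.0], [429.0, 118.0, 51.0]]
blue 61 [327.16393443 168.45901639] [[ 574. -127.   85.]] [[569.0, -101.0, 85.0], [596.0, -136.0, 85.0], [577.0, -150.0, 85.0], [551.0, -115.0, 85.0]]
blue 75 [375.04 175.  ] [[ 554. -266.   85.]] [[564.0, -243.0, 85.0], [580.0, -264.0, 85.0], [545.0, -289.0, 85.0], [529.0, -269.0, 85.0]]
blue 51 [324.84313725 186.66666667] [[ 521. -119.   85.]] [[532.0, -96.0, 85.0], [545.0, -113.0, 85.0], [510.0, -139.0, 85.0], [497.0, -122.0, 85.0]]
blue 68 [373.5        192.33823529] [[ 503. -260.   85.]] [[499.0, -235.0, 85.0], [526.0, -271.0, 85.0], [506.0, -285.0, 85.0], [479.0, -250.0, 85.0]]
red 110 [376.83636364 127.86363636]
red2 136 [225.30147059 233.49264706]
screw (302, 135) [678. -56.  75.]
screw (409, 148) [ 636. -373.   75.]
screw (292, 215) [440. -22.  75.]
screw (399, 230) [ 393. -333.   75.]
catch [[ 468.99162136 -178.95900819  133.        ]] tin [[279.29976473 318.01492641 110.        ]] bowl [[653.74413284 267.20566945  45.        ]]
```

View pics/z0.png

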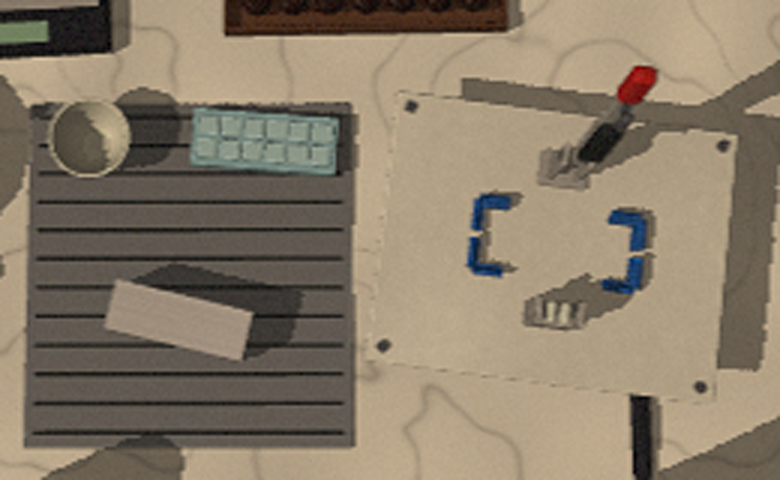

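The crop confirms the mould in the lower middle of the mat, and gives the guides' centre as about (537,-194) with yaw -0.14. I'll move to look at the seat from closer.

```bash
python3 -m pendant '{"grip":[1,1,1,1,1,1,1,1],"linear":[[0,0,-4],[0,0,-4],[0,0,-4],[0,0,-4],[0,0,-4],[0,0,-4],[0,0,-4],[0,0,-4]],"angular":[[0,0,-0.12],[0,0,-0.12],[0,0,-0.12],[0,0,-0.12],[0,0,-0.12],[0,0,-0.12],[0,0,-0.12],[0,0,-0.12]]}' && python3 -m pendant '{"grip":[1,1,1,1,1,1,1,1,1,1,1,1],"linear":[[35,9.5,0],[35,9.5,0],[35,9.5,0],[35,9.5,0],[35,9.5,0],[35,9.5,0],[35,9.5,0],[35,9.5,0],[35,9.5,0],[35,9.5,0],[32,9,0],[0,0,0]],"angular":[[0,0,0],[0,0,0],[0,0,0],[0,0,0],[0,0,0],[0,0,0],[0,0,0],[0,0,0],[0,0,0],[0,0,0],[0,0,0],[0,0,0]]}'
python3 - <<'E'
from h import *
c,im,o=snap("wrist","w1.png"); print(o["ee_pos"],o["qpos"],o["qvel"].round(3) if hasattr(o["qvel"],"round") else 0, c[1][0].round(2))
hsv=cv2.cvtColor(im[:,:,::-1].copy(),cv2.COLOR_BGR2HSV)
m=(hsv[:,:,0]>100)&(hsv[:,:,0]<125)&(hsv[:,:,1]>130)&(hsv[:,:,2]>50)
for a,ce,mm in blobs(m,60):
    r=cv2.boxPoints(cv2.minAreaRect(np.argwhere(mm)[:,::-1].astype(np.float32)));print("blue",a,ce.round(),onz(c,ce,85).round(1),onz(c,r,85)[:,:2].round().tolist())
# mould from top, better mask
ct=cam("top");t=cv2.imread("pics/top0.png"); p=(np.float32([[118,278],[252,312],[243,360],[103,326]])/3+[165,100]-.33)
w=onz(ct,p,51);print(w.round(),w.mean(0))
E
```

```text
t: 0.77
ee_pos: [280.0, -558.4, 231.2]
orientation: [-2.371, -2.06, -0.0]
ft_force: [-0.2, 0.1, 0.5]
width: 87.7
grasp_force: 0.0
t: 1.77
ee_pos: [439.9, -191.6, 231.3]
orientation: [-2.373, -2.057, -0.002]
ft_force: [-0.1, -0.2, 0.2]
width: 87.4
grasp_force: 0.0
[ 439.86573146 -191.57493269  231.32364417] [-4.36556498e-01  1.67262314e-01  1.91125097e+00  1.63932677e-03
  1.06364098e+00 -2.95264286e-01] [-0.078  0.007 -0.007 -0.039 -0.001 -0.101] [ 0.99 -0.14  0.  ]
blue 316 [324.  87.] [[ 518.6 -116.2   85. ]] [[492.0, -122.0], [530.0, -94.0], [545.0, -110.0], [506.0, -140.0]]
blue 658 [380.  91.] [[ 573.  -127.6   85. ]] [[550.0, -109.0], [587.0, -115.0], [586.0, -149.0], [548.0, -144.0]]
blue 157 [327.  92.] [[ 521.4 -121.7   85. ]] [[500.0, -124.0], [529.0, -102.0], [542.0, -117.0], [513.0, -140.0]]
blue 73 [313. 207.] [[ 496.5 -241.6   85. ]] [[490.0, -237.0], [499.0, -233.0], [506.0, -251.0], [497.0, -255.0]]
blue 541 [366. 219.] [[ 554.3 -264.1   85. ]] [[527.0, -264.0], [560.0, -238.0], [579.0, -265.0], [545.0, -292.0]]
blue 369 [321. 226.] [[ 503.8 -265.9   85. ]] [[489.0, -252.0], [521.0, -257.0], [520.0, -276.0], [487.0, -272.0]]
[[511. 238.  51.]
 [476. 104.  51.]
 [428. 114.  51.]
 [463. 253.  51.]] [469.24322377 177.23054189  51.        ]
```

View pics/w1.png

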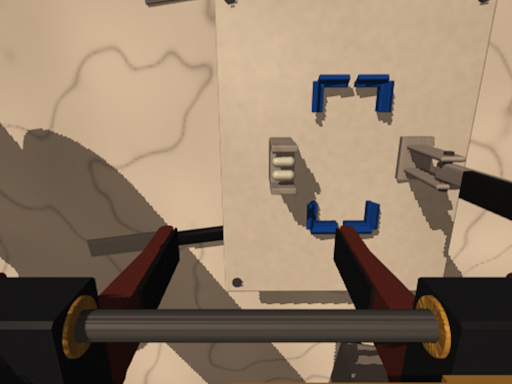

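The wrist view shows the guides, with corners at about (318,75), (392,74), (380,232) and (313,232). The catch rollers are at (283,168) and the hinge is at (435,160). The seat centre is about (537,-194), which agrees with the top view. Next I'll go to the mould and tilt the tool 45°.

```bash
cat >> h.py <<'E'
def rel(P,Rt=None):
    "shift in tool axes to P, then turn in tool axes to Rt"
    o=ctrl.get_obs();R=Ro.from_rotvec(o["orientation"]);d=R.inv().apply(np.array(P)-o["ee_pos"])
    print("t",round(o["t"],2),"pos",np.round(o["ee_pos"],1),"shift",d.round(1),"turn",(R.inv()*Ro.from_matrix(Rt)).as_rotvec().round(4) if Rt is not None else "","w",round(o["width"],1),"F",np.round(o["ft_force"],1))
def tool(yaw,phi):
    "length dir l=(-sin yaw,cos yaw); z = phi from down towards +l; tool x=l at phi=0"
    l=np.array([-np.sin(yaw),np.cos(yaw),0]);u=np.array([0,0,1.])
    z=np.sin(phi)*l-np.cos(phi)*u;x=np.cos(phi)*l+np.sin(phi)*u
    return np.c_[x,np.cross(z,x),z]
E
python3 -m pendant '{"grip":[1,1,1,1,1,1,1,1,1,1,1,1],"linear":[[38.8,-1.2,0],[38.8,-1.2,0],[38.8,-1.2,0],[38.8,-1.2,0],[38.8,-1.2,0],[38.8,-1.2,0],[38.8,-1.2,0],[38.8,-1.2,0],[38.8,-1.2,0],[38.8,-1.2,0],[38.8,-1.2,0],[38.8,-1.2,0]],"angular":[[0,0,0.009],[0,0,0.009],[0,0,0.009],[0,0,0.009],[0,0,0.009],[0,0,0.009],[0,0,0.009],[0,0,0.009],[0,0,0.009],[0,0,0.009],[0,0,0.009],[0,0,0.009]]}' && python3 -m pendant '{"grip":[1,1,1,1,1,1,1,1],"linear":[[0,0,0],[0,0,0],[0,0,0],[0,0,0],[0,0,0],[0,0,0],[0,0,0],[0,0,0]],"angular":[[0,-0.112,0],[0,-0.112,0],[0,-0.112,0],[0,-0.112,0],[0,-0.112,0],[0,-0.112,0],[0,-0.113,0],[0,0,0]]}'
python3 - <<'E'
from h import *
o=ctrl.get_obs();print(np.round(o["qpos"],2))
l=np.array([.249,.968,0]);z=np.array([0,0,1.])
T=np.array([472.1,188.4,18.6]);R=tool(-.252,-np.pi/4)
rel(T+85*(l+z),R); rel(T,R)
c=cam("wrist",dict(orientation=[-2.373,-2.057,-.002],ee_pos=[439.87,-191.57,231.32]))
print("gaps",onz(c,(352,80),88),onz(c,(340,228),86),"rollers",onz(c,(283,168),128))
E
```

```text
t: 2.82
ee_pos: [515.4, 264.1, 231.2]
orientation: [2.486, 1.92, -0.001]
ft_force: [0.9, -0.8, 0.1]
width: 87.7
grasp_force: 0.0
t: 3.48
ee_pos: [514.4, 263.5, 226.8]
orientation: [1.999, 1.551, -0.843]
ft_force: [-0.4, -0.3, -1.4]
width: 87.8
grasp_force: 0.0
[ 0.69  0.69  1.34 -0.44  1.78  1.  ]
t 3.48 pos [514.4 263.5 226.8] shift [ 89.2 -21.6  85.3] turn [-0.0041  0.0091  0.0031] w 87.8 F [-0.4 -0.3 -1.4]
t 3.48 pos [514.4 263.5 226.8] shift [ 90.3 -21.1 205.4] turn [-0.0041  0.0091  0.0031] w 87.8 F [-0.4 -0.3 -1.4]
gaps [[ 545.31262332 -113.90841049   88.        ]] [[ 523.83151118 -270.73743054   86.        ]] rollers [[ 466.02224037 -181.96480473  128.        ]]
```

```bash
python3 -m pendant '{"grip":[1,1,1,1,1,1,1],"linear":[[22.5,-5.3,21],[22.5,-5.3,21],[22.5,-5.3,21],[22.5,-5.3,21],[0,0,0],[0,0,0],[0,0,0]],"angular":[[0,0,0],[0,0,0],[0,0,0],[0,0,0],[-0.004,0.009,0.003],[0,0,0],[0,0,0]]}' && python3 - <<'E'
from h import *
R=tool(-.252,-np.pi/4); rel([472.1,188.4,18.6],R)
c,im,o=snap("wrist","w2.png")
E
```

```text
t: 4.07
ee_pos: [496.8, 272.7, 110.4]
orientation: [2.015, 1.554, -0.814]
ft_force: [-0.2, 0.6, 1.1]
width: 87.8
grasp_force: 0.0
t 4.07 pos [496.8 272.7 110.4] shift [  1.3  -3.2 127. ] turn [ 0.0029 -0.0121 -0.0061] w 87.8 F [-0.2  0.6  1.1]
```

View pics/w2.png

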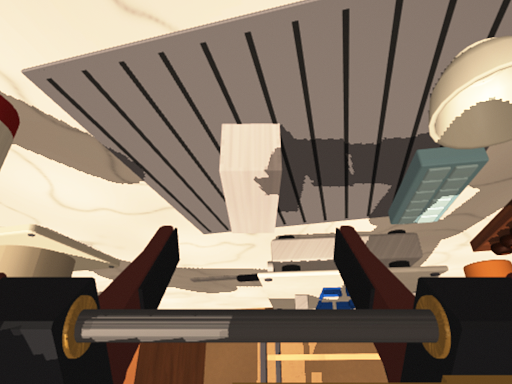

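The wrist view shows the mould centred between the open fingers, at about column 250 and in line with the tool. I'll advance and grip.

```bash
python3 -m pendant '{"grip":[1,1,1,1,1,1,1,1,1],"linear":[[0,-1,18],[0,-1,18],[0,-1,18],[0,0,18],[0,0,18],[0,0,18],[0,0,18],[0,0,0],[0,0,0]],"angular":[[0.003,-0.012,-0.006],[0,0,0],[0,0,0],[0,0,0],[0,0,0],[0,0,0],[0,0,0],[0,0,0],[0,0,0]]}' && python3 -m pendant '{"grip":[-1,-1,-1,-1,-1,-1,-1,-1,-1],"linear":[[0,0,0],[0,0,0],[0,0,0],[0,0,0],[0,0,0],[0,0,0],[0,0,0],[0,0,0],[0,0,0]],"angular":[[0,0,0],[0,0,0],[0,0,0],[0,0,0],[0,0,0],[0,0,0],[0,0,0],[0,0,0],[0,0,0]]}'; python3 - <<'E'
from h import *
rel([472.1,188.4,18.6],tool(-.252,-np.pi/4))
E
```

```text
t: 4.87
ee_pos: [470.2, 186.5, 19.7]
orientation: [2.002, 1.553, -0.835]
ft_force: [0.2, 0.5, -0.6]
width: 87.7
grasp_force: 0.0
t: 5.62
ee_pos: [470.4, 187.6, 19.6]
orientation: [2.002, 1.554, -0.833]
ft_force: [-0.9, 2.9, 1.4]
width: 49.7
grasp_force: 30.0
t 5.62 pos [470.4 187.6  19.6] shift [ 1.6  1.4 -0.2] turn [-0.0002  0.0023  0.0015] w 49.7 F [-0.9  2.9  1.4]
```

```bash
python3 -m pendant '{"grip":[-1,-1,-1,-1,-1,-1,-1,-1,-1],"linear":[[-4,0,-4],[-12,0,-12],[-13,0,-13],[-13,0,-13],[-13,0,-13],[-13,0,-13],[-13,0,-13],[-12,0,-12],[0,0,0]],"angular":[[0,0,0],[0,0,0],[0,0,0],[0,0,0],[0,0,0],[0,0,0],[0,0,0],[0,0,0],[0,0,0]]}' && python3 -m pendant '{"grip":[-1,-1,-1,-1,-1,-1,-1,-1,-1],"linear":[[0,0,0],[0,0,0],[0,0,0],[0,0,0],[0,0,0],[0,0,0],[0,0,0],[0,0,0],[0,0,0]],"angular":[[0,0.06,0],[0,0.1,0],[0,0.1,0],[0,0.1,0],[0,0.1,0],[0,0.1,0],[0,0.1,0],[0,0.1,0],[0,0,0]]}' && python3 -m pendant '{"grip":[-1,-1,-1,-1,-1,-1,-1,-1,-1,-1],"linear":[[0,0,0],[0,0,0],[0,0,0],[0,0,0],[0,0,0],[0,0,0],[0,0,0],[0,0,0],[0,0,0],[0,0,0]],"angular":[[0,0.1,0],[0,0.1,0],[0,0.1,0],[0,0.1,0],[0,0.1,0],[0,0.1,0],[0,0.1,0],[0,0.1,0],[0,0,0],[0,0,0]]}'; python3 - <<'E'
from h import *
rel([472,200,86],tool(-.252,np.pi/4));print(np.round(ctrl.get_obs()["qpos"],2))
c,im,o=snap("scene","s1.png");cv2.imwrite("pics/s1c.png",cv2.resize(im[60:330,140:400,::-1],None,fx=2,fy=2))
E
```

```text
t: 6.37
ee_pos: [471.9, 188.4, 153.8]
orientation: [2.004, 1.553, -0.827]
ft_force: [0.9, 0.4, -2.1]
width: 49.6
grasp_force: 30.0
t: 7.12
ee_pos: [468.8, 185.1, 150.6]
orientation: [2.474, 1.914, -0.035]
ft_force: [-1.7, -0.6, -0.7]
width: 49.7
grasp_force: 30.0
t: 7.95
ee_pos: [468.9, 187.3, 148.8]
orientation: [-2.033, -1.571, -0.781]
ft_force: [0.6, 0.2, -1.5]
width: 49.6
grasp_force: 30.0
t 7.95 pos [468.9 187.3 148.8] shift [-32.7   0.5  55.2] turn [-0.0085  0.0439 -0.0067] w 49.6 F [ 0.6  0.2 -1.5]
[-0.1   0.37  2.16  1.1   0.85 -0.71]
```

View pics/s1c.png

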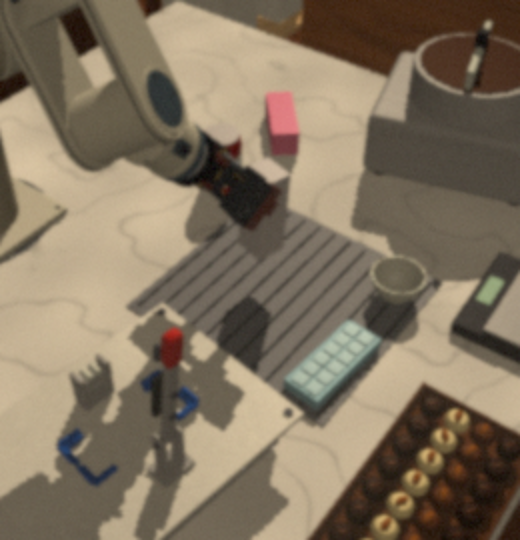

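The crop shows the mould upright in the gripper above the mat, with the pink decoy and the other objects undisturbed. I'll lower it gently.

```bash
python3 -m pendant '{"grip":[-1,-1,-1,-1,-1,-1,-1,-1,-1,-1],"linear":[[0,0,0],[-7.3,0,7.3],[-7.3,0,7.3],[-7.3,0,7.3],[-7.3,0,7.3],[-7.3,0,7.3],[-4.5,0,4.5],[-1,0,1],[0,0,0],[0,0,0]],"angular":[[-0.008,0.044,-0.007],[0,0,0],[0,0,0],[0,0,0],[0,0,0],[0,0,0],[0,0,0],[0,0,0],[0,0,0],[0,0,0]]}'; python3 - <<'E'
from h import *
rel([470,188,83.4],tool(-.252,np.pi/4))
E
```

```text
t: 8.83
ee_pos: [470.3, 188.5, 91.5]
orientation: [-1.999, -1.559, -0.837]
ft_force: [0.2, 0.1, -1.2]
width: 49.9
grasp_force: 30.0
t 8.83 pos [470.3 188.5  91.5] shift [-6.1 -0.2  5.3] turn [ 0.0021 -0.0031  0.0066] w 49.9 F [ 0.2  0.1 -1.2]
```

```bash
python3 -m pendant '{"grip":[-1,-1,-1,-1],"linear":[[-2,0,2],[-2,0,2],[0,0,0],[0,0,0]],"angular":[[0.002,-0.003,0.006],[0,0,0],[0,0,0],[0,0,0]]}'; python3 -m pendant '{"grip":[-1,-1,-1],"linear":[[-0.7,0,0.7],[0,0,0],[0,0,0]],"angular":[[0,0,0],[0,0,0],[0,0,0]]}';python3 -m pendant '{"grip":[-1,-1,-1],"linear":[[-0.7,0,0.7],[0,0,0],[0,0,0]],"angular":[[0,0,0],[0,0,0],[0,0,0]]}'
```

```text
t: 9.17
ee_pos: [470.1, 188.0, 85.4]
orientation: [-2.005, -1.553, -0.831]
ft_force: [-0.4, -0.6, -1.7]
width: 50.2
grasp_force: 30.0
t: 9.42
ee_pos: [470.1, 188.0, 84.4]
orientation: [-2.005, -1.553, -0.831]
ft_force: [0.4, -0.4, -1.9]
width: 49.8
grasp_force: 30.0
t: 9.67
ee_pos: [470.1, 188.0, 83.4]
orientation: [-2.005, -1.553, -0.831]
ft_force: [0.1, 1.2, -1.6]
width: 50.1
grasp_force: 30.0
```

```bash
for i in 1; do python3 -m pendant '{"grip":[-1,-1],"linear":[[-0.5,0,0.5],[0,0,0]],"angular":[[0,0,0],[0,0,0]]}' | grep -E "pos|ft"; python3 -m pendant '{"grip":[-1,-1],"linear":[[-0.5,0,0.5],[0,0,0]],"angular":[[0,0,0],[0,0,0]]}'| grep -E "pos|ft"; python3 -m pendant '{"grip":[-1,-1],"linear":[[-0.5,0,0.5],[0,0,0]],"angular":[[0,0,0],[0,0,0]]}'| grep -E "pos|ft"; done
```

```text
ee_pos: [470.1, 188.0, 82.7]
ft_force: [0.1, -0.4, -2.8]
ee_pos: [470.2, 188.1, 82.2]
ft_force: [0.7, -0.7, -0.2]
ee_pos: [470.4, 188.3, 82.1]
ft_force: [-1.2, -2.1, 6.9]
```

```bash
python3 -m pendant '{"grip":[0,1,1,1,1,1,1,1,1,1,1,1],"linear":[[0,0,0],[0,0,0],[0,0,0],[0,0,0],[0,0,0],[0,0,-6],[0,0,-14],[0,0,-20],[0,0,-25],[0,0,-25],[0,0,-25],[0,0,0]],"angular":[[0,0,0],[0,0,0],[0,0,0],[0,0,0],[0,0,0],[0,0,0],[0,0,0],[0,0,0],[0,0,0],[0,0,0],[0,0,0],[0,0,0]]}'; python3 - <<'E'
from h import *
c,im,o=snap("wrist","w3.png"); l=np.array([.249,.968,0]);z=np.array([0,0,1.])
P=np.array([467,175.7,87.6]); 
rel(P+85*l+165*z,tool(-.252,-np.pi/4))
for n,q in (("top",ctrl.get_image("top")),): cv2.imwrite("pics/t3.png",q[:,:,::-1])
E
```

```text
t: 11.17
ee_pos: [451.0, 106.9, 165.0]
orientation: [-2.008, -1.554, -0.835]
ft_force: [0.5, -1.1, 0.2]
width: 88.0
grasp_force: 0.0
t 11.22 pos [450.9 107.8 163.9] shift [172.1  -1.5  46.7] turn [ 0.0043 -1.5707 -0.0036] w 88.0 F [-0.6  0.  -0.2]
```

View pics/w3.png

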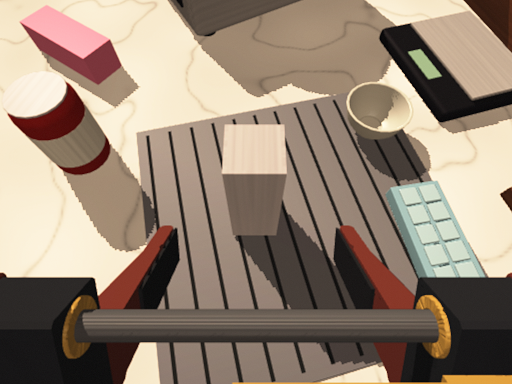

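The mould stands upright and steady on the mat at about (254,180) in the wrist view, centred between the fingers. I'll go over it to the open side and tilt the other way.

```bash
python3 -m pendant '{"grip":[1,1,1,1,1,1,1,1,1,1],"linear":[[16,0,-16],[24,0,-24],[24,0,-24],[20,0,20],[24,0,24],[24,0,24],[24,0,24],[24,0,24],[0,0,0],[0,0,0]],"angular":[[0,0,0],[0,0,0],[0,0,0],[0,0,0],[0,0,0],[0,0,0],[0,0,0],[0,0,0],[0,-0.1,0],[0,-0.1,0]]}' && python3 -m pendant '{"grip":[1,1,1,1,1,1,1,1,1,1,1,1],"linear":[[0,0,0],[0,0,0],[0,0,0],[0,0,0],[0,0,0],[0,0,0],[0,0,0],[0,0,0],[0,0,0],[0,0,0],[0,0,0],[0,0,0]],"angular":[[0,-0.12,0],[0,-0.12,0],[0,-0.12,0],[0,-0.12,0],[0,-0.12,0],[0,-0.12,0],[0,-0.12,0],[0,-0.12,0],[0,-0.12,0],[0,-0.12,0],[0,-0.12,0],[0,-0.05,0]]}' ; python3 - <<'E'
from h import *
l=np.array([.249,.968,0]);z=np.array([0,0,1.]);P=np.array([467,175.7,87.6]); print(np.round(ctrl.get_obs()["qpos"],2))
rel(P+85*l+85*z,tool(-.252,-np.pi/4))
# check top face of standing mould in w3 on z=143
c=cam("wrist",dict(orientation=[-2.008,-1.554,-.835],ee_pos=[450.9,107.3,164.4]))
print(onz(c,[(223,125),(285,125),(286,174),(222,174)],143).round(1))
E
```

```text
t: 12.1
ee_pos: [489.3, 269.6, 250.8]
orientation: [-2.145, -1.661, -0.638]
ft_force: [0.1, 0.1, -0.2]
width: 88.2
grasp_force: 0.0
t: 13.1
ee_pos: [488.7, 270.5, 249.2]
orientation: [2.005, 1.566, -0.828]
ft_force: [-0.1, -0.3, -1.9]
width: 87.8
grasp_force: 0.0
[ 0.72  0.64  1.38 -0.42  1.79  1.02]
t 13.1 pos [488.7 270.5 249.2] shift [45.   3.  63.1] turn [-0.001  -0.0071  0.0075] w 87.8 F [-0.1 -0.3 -1.9]
[[448.6 209.5 143. ]
 [498.8 196.5 143. ]
 [485.5 150.9 143. ]
 [438.  163.2 143. ]]
```

```bash
python3 -m pendant '{"grip":[1,1,1,1,1,1],"linear":[[15,1,20],[15,1,20],[15,1,23],[0,0,0],[0,0,0],[0,0,0]],"angular":[[-0.001,-0.007,0.007],[0,0,0],[0,0,0],[0,0,0],[0,0,0],[0,0,0]]}'; python3 - <<'E'
from h import *
rel([467,175.7,87.6],tool(-.252,-np.pi/4))
E
```

```text
t: 13.6
ee_pos: [490.3, 256.9, 176.7]
orientation: [2.013, 1.554, -0.82]
ft_force: [0.3, 0.5, -0.2]
width: 87.4
grasp_force: 0.0
t 13.6 pos [490.3 256.9 176.7] shift [  2.2  -2.4 122.7] turn [ 0.0005 -0.0092 -0.0044] w 87.4 F [ 0.3  0.5 -0.2]
```

```bash
python3 -m pendant '{"grip":[1,1,1,1,1,1,1,1,1,1],"linear":[[0,-2,15],[1,0,18],[0,0,18],[0,0,18],[0,0,18],[0,0,18],[0,0,13],[0,0,4],[0,0,0],[0,0,0]],"angular":[[0,-0.009,-0.004],[0,0,0],[0,0,0],[0,0,0],[0,0,0],[0,0,0],[0,0,0],[0,0,0],[0,0,0],[0,0,0]]}'; python3 - <<'E'
from h import *
rel([467,175.7,87.6],tool(-.252,-np.pi/4))
E
python3 -m pendant '{"grip":[-1,-1,-1,-1,-1,-1,-1,-1],"linear":[[0,0,0],[0,0,0],[0,0,0],[0,0,0],[0,0,0],[0,0,0],[0,0,0],[0,0,0]],"angular":[[0,0,0],[0,0,0],[0,0,0],[0,0,0],[0,0,0],[0,0,0],[0,0,0],[0,0,0]]}'
```

```text
t: 14.43
ee_pos: [467.9, 174.6, 90.1]
orientation: [2.006, 1.552, -0.827]
ft_force: [-0.4, 0.9, -0.0]
width: 87.7
grasp_force: 0.0
t 14.43 pos [467.9 174.6  90.1] shift [ 2.3 -1.2  1.2] turn [ 0.001  -0.0017 -0.0023] w 87.7 F [-0.4  0.9 -0. ]
t: 15.1
ee_pos: [467.2, 173.9, 89.3]
orientation: [2.005, 1.552, -0.829]
ft_force: [-0.7, -0.1, 0.2]
width: 50.3
grasp_force: 30.0
```

```bash
python3 -m pendant '{"grip":[-1,-1,-1,-1,-1,-1,-1,-1,-1,-1,-1,-1],"linear":[[-3,0,-3],[-8,0,-8],[-14,0,-14],[-16,0,-16],[-16,0,-16],[-16,0,-16],[-10,0,-10],[0,0,0],[0,0,0],[0,0,0],[0,0,0],[0,0,0]],"angular":[[0,0,0],[0,0,0],[0,0,0],[0,0,0],[0,0,0],[0,0,0],[0,0,0],[0,0.06,0],[0,0.1,0],[0,0.1,0],[0,0.1,0],[0,0.1,0]]}' && python3 -m pendant '{"grip":[-1,-1,-1,-1,-1,-1,-1,-1,-1,-1,-1,-1],"linear":[[0,0,0],[0,0,0],[0,0,0],[0,0,0],[0,0,0],[0,0,0],[0,0,0],[0,0,0],[0,0,0],[0,0,0],[0,0,0],[0,0,0]],"angular":[[0,0.1,0],[0,0.1,0],[0,0.1,0],[0,0.1,0],[0,0.1,0],[0,0.1,0],[0,0.1,0],[0,0.1,0],[0,0.1,0],[0,0.1,0],[0,0.11,0],[0,0,0]]}'; python3 - <<'E'
from h import *
rel([420,-225,235],tool(-.14,np.pi/4)); print(np.round(ctrl.get_obs()["qpos"],2))
E
```

```text
t: 16.1
ee_pos: [467.2, 174.2, 207.5]
orientation: [2.309, 1.789, -0.37]
ft_force: [0.5, 0.2, -2.3]
width: 49.3
grasp_force: 30.0
t: 17.1
ee_pos: [465.5, 172.2, 205.1]
orientation: [-2.005, -1.548, -0.832]
ft_force: [-1.3, 0.5, -2.3]
width: 50.0
grasp_force: 30.0
t 17.1 pos [465.5 172.2 205.1] shift [-257.9   56.1 -301.9] turn [ 0.0804 -0.0029 -0.0824] w 50.0 F [-1.3  0.5 -2.3]
[-0.17  0.27  2.15  1.04  0.96 -0.64]
```

```bash
python3 -m pendant '{"grip":[-1,-1,-1,-1,-1,-1,-1,-1,-1,-1,-1,-1],"linear":[[-12,3,-16],[-22,5,-26],[-22,5,-26],[-22,5,-26],[-22,5,-26],[-22,5,-26],[-22,5,-26],[-22,5,-26],[-22,5,-26],[-22,5,-26],[-22,4,-25],[-22,4,-25]],"angular":[[0,0,0],[0,0,0],[0,0,0],[0,0,0],[0,0,0],[0,0,0],[0,0,0],[0,0,0],[0,0,0],[0,0,0],[0,0,0],[0,0,0]]}' && python3 -m pendant '{"grip":[-1,-1,-1,-1,-1],"linear":[[0,0,0],[0,0,0],[0,0,0],[0,0,0],[0,0,0]],"angular":[[0.04,-0.002,-0.041],[0.04,-0.001,-0.041],[0,0,0],[0,0,0],[0,0,0]]}'; python3 - <<'E'
from h import *
rel([533.7,-209.4,235],tool(-.14,np.pi/4)); print(np.round(ctrl.get_obs()["qpos"],2))
c,im,o=snap("wrist","w4.png")
E
```

```text
t: 18.1
ee_pos: [422.6, -221.5, 239.7]
orientation: [-2.009, -1.554, -0.823]
ft_force: [0.7, 0.2, -1.6]
width: 50.3
grasp_force: 30.0
t: 18.52
ee_pos: [423.1, -218.9, 239.5]
orientation: [-1.901, -1.654, -0.781]
ft_force: [-1.0, -0.2, -3.1]
width: 49.9
grasp_force: 30.0
t 18.52 pos [ 423.1 -218.9  239.5] shift [ 14.4 108.2  20.6] turn [-0.0004  0.0056  0.0012] w 49.9 F [-1.  -0.2 -3.1]
[-0.88  0.45  1.74  0.55  1.55 -0.92]
```

View pics/w4.png

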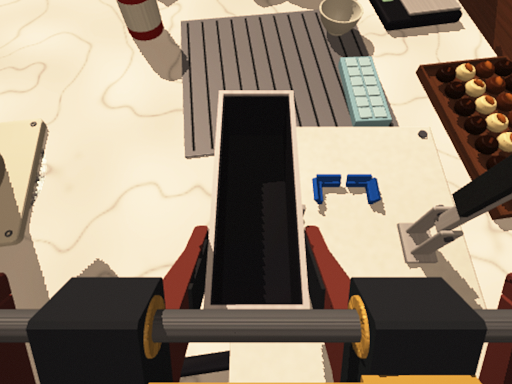

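The wrist view shows the mould held open side up and level, with far rim corners at (219,92) and (295,92). The far guides are at (346,187) and the bar is upright on the right. I'll check how the mould sits in the grip, then move over the seat.

```bash
python3 - <<'E'
from h import *
o=dict(orientation=[-1.901,-1.654,-.781],ee_pos=[423.1,-218.9,239.5]); c=cam("wrist",o)
w=onz(c,[(219,91),(296,91),(307,307),(206,307)],239.5+31); print(w.round(1),w.mean(0).round(1))
Rm=Ro.from_rotvec(o["orientation"]).as_matrix();l=np.array([.1395,.990,0]);print("expected c",np.array(o["ee_pos"])+16.3*l, "toolx",Rm[:,0].round(3),"tooly",Rm[:,1].round(3))
im=cv2.imread("pics/w4.png");hsv=cv2.cvtColor(im,cv2.COLOR_BGR2HSV)
m=(hsv[:,:,0]>100)&(hsv[:,:,0]<125)&(hsv[:,:,1]>130)&(hsv[:,:,2]>50)
for a,ce,mm in blobs(m,60): print(a,ce.round(),onz(c,ce,85).round(1))
E
python3 -m pendant '{"grip":[-1,-1,-1,-1,-1,-1,-1,-1,-1],"linear":[[0,8,0],[0,18,0],[0,20,0],[0,20,0],[0,20,0],[0,14,0],[0,8,0],[0,0,0],[0,0,0]],"angular":[[0,0.005,0.001],[0,0,0],[0,0,0],[0,0,0],[0,0,0],[0,0,0],[0,0,0],[0,0,0],[0,0,0]]}'; python3 - <<'E'
from h import *
rel([533.7,-209.4,165],tool(-.14,np.pi/4))
E
```

```text
[[ 409.9 -131.3  270.5]
 [ 460.9 -138.4  270.5]
 [ 439.3 -273.3  270.5]
 [ 392.1 -266.7  270.5]] [ 425.5 -202.4  270.5]
expected c [ 425.37385 -202.763    239.5    ] toolx [0.098 0.705 0.703] tooly [ 0.99  -0.138  0.001]
436 [324. 185.] [[ 521.2 -118.1   85. ]]
526 [365. 186.] [[ 570.6 -126.3   85. ]]
t: 19.32
ee_pos: [529.8, -234.0, 239.3]
orientation: [-1.895, -1.65, -0.787]
ft_force: [-1.4, 0.3, -1.9]
width: 49.6
grasp_force: 30.0
t 19.32 pos [ 529.8 -234.   239.3] shift [-35.    0.4  70.1] turn [-0.0006 -0.0015  0.0014] w 49.6 F [-1.4  0.3 -1.9]
```

```bash
python3 -m pendant '{"grip":[-1,-1,-1,-1,-1,-1,-1,-1,-1,-1,-1,-1],"linear":[[8.5,0.4,8.5],[8.5,0.4,8.5],[-6,0,6],[-14,0,14],[-14,0,14],[-14,0,14],[-14,0,14],[-14,0,14],[-8,0,8],[-4,0,4],[0,0,0],[0,0,0]],"angular":[[0,-0.001,0.001],[0,0,0],[0,0,0],[0,0,0],[0,0,0],[0,0,0],[0,0,0],[0,0,0],[0,0,0],[0,0,0],[0,0,0],[0,0,0]]}'; python3 - <<'E'
from h import *
rel([533.9,-209.4,100],tool(-.14,np.pi/4))
c,im,o=snap("wrist","w5.png"); cs,s,_=snap("scene","s5.png")
a=np.hstack([cv2.resize(im[90:384,120:440],None,fx=1.25,fy=1.25),cv2.resize(s[200:347,100:260],None,fx=2.5,fy=2.5)[:367]])
print(a.shape);cv2.imwrite("pics/v5.png",a[:,:,::-1])
E
```

```text
t: 20.32
ee_pos: [534.6, -210.7, 115.6]
orientation: [-1.897, -1.65, -0.788]
ft_force: [0.6, 0.3, -1.2]
width: 49.8
grasp_force: 30.0
t 20.32 pos [ 534.6 -210.7  115.6] shift [-10.2  -0.9  11.9] turn [ 0.0008 -0.0004  0.001 ] w 49.8 F [ 0.6  0.3 -1.2]Traceback (most recent call last):
  File "<stdin>", line 4, in <module>
    return _nx.concatenate(arrs, 1, dtype=dtype, casting=casting)
           ~~~~~~~~~~~~~~~^^^^^^^^^^^^^^^^^^^^^^^^^^^^^^^^^^^^^^^
ValueError: all the input array dimensions except for the concatenation axis must match exactly, but along dimension 0, the array at index 0 has size 368 and the array at index 1 has size 367
```

```bash
python3 - <<'E'
import cv2,numpy as np
im=cv2.imread("pics/w5.png");s=cv2.imread("pics/s5.png")
cv2.imwrite("pics/v5.png",np.hstack([cv2.resize(im[90:384,120:440],(400,368)),cv2.resize(s[200:347,100:260],(400,368))]))
E
```

```text
(no output)
```

View pics/v5.png

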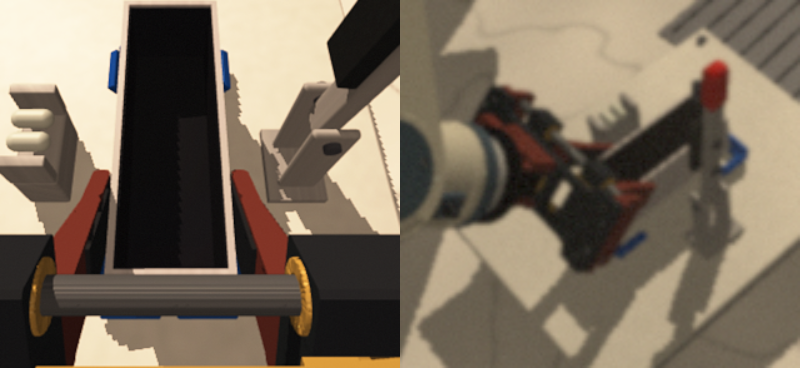

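The left half of the image shows the mould centred between the far guides, which stick out equally on both sides. The catch is on the left and the hinge on the right. I'll lower it in stages and watch the force.

```bash
python3 -m pendant '{"grip":[-1,-1,-1,-1,-1],"linear":[[-3,-0.8,5],[-4,0,4],[-2,0,2],[0,0,0],[0,0,0]],"angular":[[0,0,0],[0,0,0],[0,0,0],[0,0,0],[0,0,0]]}'|grep -E "ee_|ft"; python3 -m pendant '{"grip":[-1,-1,-1],"linear":[[-2,0,2],[-1,0,1],[0,0,0]],"angular":[[0,0,0],[0,0,0],[0,0,0]]}'|grep -E "ee_|ft";python3 -m pendant '{"grip":[-1,-1,-1],"linear":[[-1.5,0,1.5],[0,0,0],[0,0,0]],"angular":[[0,0,0],[0,0,0],[0,0,0]]}'|grep -E "ee_|ft"
```

```text
ee_pos: [533.7, -209.0, 100.8]
ft_force: [-0.2, 0.0, -1.1]
ee_pos: [533.7, -209.1, 96.5]
ft_force: [0.2, 0.5, -2.6]
ee_pos: [533.8, -209.2, 94.6]
ft_force: [-0.1, -0.0, -1.9]
```

```bash
python3 -m pendant '{"grip":[-1,-1,-1],"linear":[[-1,0,1],[0,0,0],[0,0,0]],"angular":[[0,0,0],[0,0,0],[0,0,0]]}'|grep -E "ee_|ft"; python3 -m pendant '{"grip":[-1,-1,-1],"linear":[[-0.6,0,0.6],[0,0,0],[0,0,0]],"angular":[[0,0,0],[0,0,0],[0,0,0]]}'|grep -E "ee_|ft";python3 -m pendant '{"grip":[-1,-1,-1],"linear":[[-0.6,0,0.6],[0,0,0],[0,0,0]],"angular":[[0,0,0],[0,0,0],[0,0,0]]}'|grep -E "ee_|ft"
```

```text
ee_pos: [533.8, -209.2, 93.2]
ft_force: [0.5, 0.3, -2.0]
ee_pos: [533.8, -209.2, 92.4]
ft_force: [-1.0, -0.2, -1.4]
ee_pos: [533.9, -209.2, 92.0]
ft_force: [-1.7, 0.5, 2.8]
```

```bash
python3 -m pendant '{"grip":[-1,-1,-1],"linear":[[-0.5,0,0.5],[0,0,0],[0,0,0]],"angular":[[0,0,0],[0,0,0],[0,0,0]]}'|grep -E "ee_|ft"; python3 -m pendant '{"grip":[0.2,0.3,0.45,0.45,0.45,0.45,0.45,0.45,0.45,0.45,0.45,0.45],"linear":[[0,0,0],[0,0,0],[0,0,0],[0,0,0],[0,0,-5],[0,0,-12],[0,0,-20],[0,0,-25],[0,0,-25],[0,0,-25],[0,0,-8],[0,0,0]],"angular":[[0,0,0],[0,0,0],[0,0,0],[0,0,0],[0,0,0],[0,0,0],[0,0,0],[0,0,0],[0,0,0],[0,0,0],[0,0,0],[0,0,0]]}'; python3 - <<'E'
from h import *
c,im,o=snap("wrist","w6.png"); ct,t,_=snap("top","t6.png")
print(np.round(o["qpos"],2))
E
```

```text
ee_pos: [533.9, -209.2, 92.0]
ft_force: [-3.5, -0.8, 7.2]
t: 23.33
ee_pos: [522.5, -295.7, 177.5]
orientation: [-1.901, -1.652, -0.789]
ft_force: [0.4, 0.1, -0.3]
width: 63.8
grasp_force: 0.0
[-0.84  0.69  1.47  0.57  1.55 -0.88]
```

View pics/w6.png

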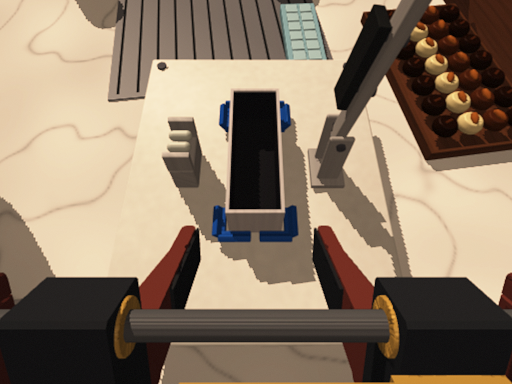

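The wrist view shows the mould seated, with its rim spanning (231,90) to (285,213) inside all four blue guides. The bar is still upright at (350,100). That was my tenth and last picture, so I'll work from numbers now. First I'll check the seating and find the bar's angle.

```bash
cat >> h.py <<'E'
N=np.array([536.3,-193.3,75]);yw=-.14
ex=np.array([np.cos(yw),np.sin(yw),0]);U=np.array([0,0,1.]);H=N+75*ex+63*U
def redc(im,x0,x1,y0,y1):
    h=cv2.cvtColor(np.ascontiguousarray(im),cv2.COLOR_RGB2HSV);m=((h[:,:,0]<8)|(h[:,:,0]>172))&(h[:,:,1]>150)&(h[:,:,2]>70)
    k=np.zeros_like(m);k[y0:y1,x0:x1]=1; b=blobs(m&k,15); return [(a,c.round(1)) for a,c,_ in b]
def tip(th,a=14,r=174): return H+r*(-np.cos(th)*ex+np.sin(th)*U)+8*(np.sin(th)*ex+np.cos(th)*U)+a*ex
E
python3 - <<'E'
from h import *
c=cam("wrist",dict(orientation=[-1.901,-1.652,-.789],ee_pos=[522.5,-295.7,177.5]))
w=onz(c,[(231,90),(280,90),(285,213),(226,213)],123);print(w.round(1),w.mean(0))
g=tri(cam("top"),(376.8,127.9),cam("scene"),(225.3,233.5));g=g[:3]/g[3];v=g-H
print("grip",g.round(1),"r",np.linalg.norm(v).round(1),"th",np.arctan2(v[2],-v@ex).round(3),"off",(v@np.array([-ex[1],ex[0],0])).round(1))
for th in (1.9,1.7,1.57,1.4,1.2,1,.8,.6,.4,.2,.1,0): print(th,tip(th).round(1))
rel([540,-300,330],tool(yw,0))
E
```

```text
[[ 521.  -122.7  123. ]
 [ 571.1 -129.6  123. ]
 [ 551.  -266.2  123. ]
 [ 502.3 -259.3  123. ]] [ 536.34246923 -194.42918185  123.        ]
grip [ 632.5 -205.8  312.5] r 175.9 th 1.696 off 1.1
1.9 [ 687.6 -214.6  300.1]
1.7 [ 654.5 -210.   309.5]
1.57 [ 632.2 -206.8  312. ]
1.4 [ 603.  -202.7  310.8]
1.2 [ 569.4 -198.   303.1]
1 [ 538.  -193.5  288.7]
0.8 [ 510.1 -189.6  268.4]
0.6 [ 486.7 -186.3  242.9]
0.4 [ 468.8 -183.8  213.1]
0.2 [ 457.1 -182.1  180.4]
0.1 [ 453.8 -181.7  163.3]
0 [ 452.1 -181.4  146. ]
t 23.43 pos [ 521.6 -292.9  175.3] shift [ 106.3   19.3 -112.5] turn [ 5.00e-04 -7.86e-01  0.00e+00] w 63.5 F [ 0.   0.7 -0.3]
```

```bash
python3 -m pendant '{"grip":[0.4,-1,-1,-1,-1,-1,-1,-1,-1,-1,-1,-1],"linear":[[27,5,-28],[27,5,-28],[27,5,-28],[26,4,-28],[0,0,0],[0,0,0],[0,0,0],[0,0,0],[0,0,0],[0,0,0],[0,0,0],[0,0,0]],"angular":[[0,0,0],[0,0,0],[0,0,0],[0,0,0],[0,-0.112,0],[0,-0.112,0],[0,-0.112,0],[0,-0.112,0],[0,-0.112,0],[0,-0.112,0],[0,-0.113,0],[0,0,0]]}' && python3 -m pendant '{"grip":[-1,-1,-1,-1,-1,-1,-1,-1],"linear":[[0,28,0],[0,30,0],[0,30,0],[0,30,0],[0,30,0],[0,15,0],[0,0,0],[0,0,0]],"angular":[[0,0,0],[0,0,0],[0,0,0],[0,0,0],[0,0,0],[0,0,0],[0,0,0],[0,0,0]]}'; python3 - <<'E'
from h import *
rel(np.r_[(H+80*ex)[:2],308],tool(yw,0)); print(np.round(ctrl.get_obs()["qpos"],2))
E
```

```text
t: 24.43
ee_pos: [540.3, -295.2, 330.1]
orientation: [2.364, 2.066, -0.003]
ft_force: [-0.8, -0.1, 0.3]
width: 0.2
grasp_force: 0.0
t: 25.1
ee_pos: [701.0, -321.6, 327.9]
orientation: [-2.367, -2.059, -0.001]
ft_force: [-1.0, 0.9, -0.1]
width: 0.3
grasp_force: 0.0
t 25.1 pos [ 701.  -321.6  327.9] shift [104.  -25.8  20.4] turn [-0.003  -0.0034  0.0011] w 0.3 F [-1.   0.9 -0.1]
[-0.45  0.56  1.12  0.    1.47 -0.31]
```

```bash
python3 -m pendant '{"grip":[-1,-1,-1,-1,-1,-1,-1],"linear":[[20,-2,4],[26,-4,5],[26,-4,5],[22,0,6],[10,0,0],[0,0,0],[0,0,0]],"angular":[[0,0,0],[0,0,0],[0,0,0],[0,0,0],[0,0,0],[0,0,0],[0,0,0]]}'; python3 - <<'E'
from h import *
for t in (1.57,1.4): rel(tip(t),tool(yw,0))
E
```

```text
t: 25.68
ee_pos: [705.6, -218.0, 311.3]
orientation: [2.37, 2.061, 0.002]
ft_force: [-0.1, -0.5, 0.8]
width: 0.5
grasp_force: 0.0
t 25.68 pos [ 705.6 -218.   311.3] shift [  0.9 -74.3  -0.8] turn [ 0.0011 -0.0005  0.0008] w 0.5 F [-0.1 -0.5  0.8]
t 25.68 pos [ 705.6 -218.   311.3] shift [   0.9 -103.8    0.4] turn [ 0.0011 -0.0005  0.0008] w 0.5 F [-0.1 -0.5  0.8]
```

```bash
python3 -m pendant '{"grip":[-1,-1,-1,-1,-1,-1,-1,-1,-1,-1],"linear":[[0.3,-12,0],[0.3,-14,0],[0.3,-14,0],[0,-12,0],[0,-10,0],[0,-10,0],[0,-10,0],[0,-11,0],[0,-11,0],[0,0,0]],"angular":[[0,0,0],[0,0,0],[0,0,0],[0,0,0],[0,0,0],[0,0,0],[0,0,0],[0,0,0],[0,0,0],[0,0,0]]}' && python3 - <<'E'
from h import *
rel(tip(1.4),tool(yw,0))
im=ctrl.get_image("top");print(redc(im,335,415,90,230))
im=ctrl.get_image("scene");print(redc(im,150,260,190,320))
E
python3 -m pendant '{"grip":[-1,-1,-1,-1,-1,-1,-1],"linear":[[0,-17,3],[0,-17,4.7],[0,-16,6.5],[0,-15.7,8],[0,-14.7,9.5],[0,-13.5,11],[0,0,0]],"angular":[[0,0,0],[0,0,0],[0,0,0],[0,0,0],[0,0,0],[0,0,0],[0,0,0]]}' && python3 - <<'E'
from h import *
for t in (.8,.6):rel(tip(t),tool(yw,0))
im=ctrl.get_image("top");print(redc(im,335,415,90,230))
im=ctrl.get_image("scene");print(redc(im,150,260,190,320))
ct,cs=cam("top"),cam("scene")
for t in (1.4,.8): g=H+174*(-np.cos(t)*ex+np.sin(t)*U);print(t,proj(ct,g).round(1),proj(cs,g).round(1))
E
```

```text
t: 26.52
ee_pos: [602.3, -203.8, 313.0]
orientation: [2.369, 2.057, 0.002]
ft_force: [-1.9, -1.7, 7.4]
width: 0.7
grasp_force: 3.7
t 26.52 pos [ 602.3 -203.8  313. ] shift [1.2 0.5 2.1] turn [ 0.0038  0.0012 -0.0008] w 0.7 F [-1.9 -1.7  7.4]
[(np.int32(61), array([374. , 143.3]))]
[(np.int32(105), array([213.8, 227. ]))]
t: 27.2
ee_pos: [500.7, -189.8, 276.0]
orientation: [-2.366, -2.056, 0.016]
ft_force: [-55.6, 7.8, 79.2]
width: 0.7
grasp_force: 49.2
t 27.2 pos [ 500.7 -189.8  276. ] shift [1.5 9.4 7.5] turn [-0.012   0.0027  0.0001] w 0.7 F [-55.6   7.8  79.2]
t 27.2 pos [ 500.7 -189.8  276. ] shift [  1.6 -13.9  33.3] turn [-0.012   0.0027  0.0001] w 0.7 F [-55.6   7.8  79.2]
[(np.int32(46), array([364.7, 180.6])), (np.int32(18), array([407.3, 192.1]))]
[(np.int32(128), array([188.4, 213.4]))]
1.4 [[374.9 149.8]] [[208.3 220.7]]
0.8 [[365.5 190.2]] [[183.3 212.7]]
```

The wrist force reached about 96 N along the bar, so I'm backing off outward before measuring again.

```bash
python3 -m pendant '{"grip":[-1,-1,-1],"linear":[[0,-5,-6],[0,-5,-7],[0,0,0]],"angular":[[0,0,0],[0,0,0],[0,0,0]]}'; python3 -m pendant '{"grip":[-1,-1,-1,-1,-1,-1],"linear":[[0,0,-10],[0,0,-30],[0,30,-30],[0,30,-30],[0,30,0],[0,0,0]],"angular":[[0,0,0],[0,0,0],[0,0,0],[0,0,0],[0,0,0],[0,0,0]]}'; python3 - <<'E'
from h import *
ct,ti,_=snap("top","t8.png");cs,s,_=snap("scene","s8.png");snap("wrist","w8.png")
print(redc(ti,335,415,90,240),redc(s,150,260,190,320))
for t in (1.7,1.5,1.3,1.2,1.1,1,.9,.8,.7): g=H+174*(-np.cos(t)*ex+np.sin(t)*U);print(t,proj(ct,g).round(1),proj(cs,g).round(1))
rel(tip(.8),tool(yw,0))
E
```

```text
t: 27.55
ee_pos: [500.2, -188.6, 283.0]
orientation: [2.37, 2.058, 0.004]
ft_force: [-0.3, -0.4, 0.5]
width: 0.7
grasp_force: 0.0
t: 28.05
ee_pos: [593.4, -201.1, 380.7]
orientation: [2.368, 2.059, 0.006]
ft_force: [-1.1, 0.6, -0.7]
width: 0.7
grasp_force: 0.0
[(np.int32(111), array([367.6, 181.9]))] [(np.int32(154), array([187.7, 211.8]))]
1.7 [[377.3 128.3]] [[225.5 234.6]]
1.5 [[375.9 142.5]] [[213.8 224.6]]
1.3 [[373.7 157.1]] [[203.1 217.5]]
1.2 [[372.3 164.4]] [[198.2 215.1]]
1.1 [[370.8 171.4]] [[193.8 213.4]]
1 [[369.1 178.1]] [[189.8 212.5]]
0.9 [[367.3 184.4]] [[186.3 212.2]]
0.8 [[365.5 190.2]] [[183.3 212.7]]
0.7 [[363.5 195.5]] [[180.8 213.8]]
t 28.2 pos [ 587.8 -200.1  378.2] shift [ -0.6 -78.2 110. ] turn [-0.0023 -0.0013  0.0005] w 0.1 F [0.1 1.1 0.2]
```

```bash
python3 - <<'E'
from h import *
p=H-80*ex; rel([p[0],p[1],310],tool(yw,0))
E
python3 -m pendant '{"grip":[-1,-1,-1,-1,-1,-1],"linear":[[0,-19,17],[0,-19,17],[0,-10,17],[0,-7,15],[0,0,0],[0,0,0]],"angular":[[-0.002,0,0],[0,0,0],[0,0,0],[0,0,0],[0,0,0],[0,0,0]]}'; python3 - <<'E'
from h import *
o=ctrl.get_obs();v=np.array(o["ee_pos"])-H;print("ex",v@ex,"z",v[2],"l",v@[.1395,.99,0])
E
for i in 1; do python3 -m pendant '{"grip":[-1,-1],"linear":[[0,0,6],[0,0,0]],"angular":[[0,0,0],[0,0,0]]}'|grep -E "ee_|ft"; python3 -m pendant '{"grip":[-1,-1],"linear":[[0,0,6],[0,0,0]],"angular":[[0,0,0],[0,0,0]]}'|grep -E "ee_|ft"; python3 -m pendant '{"grip":[-1,-1],"linear":[[0,0,5],[0,0,0]],"angular":[[0,0,0],[0,0,0]]}'|grep -E "ee_|ft"; done
```

```text
t 28.2 pos [ 587.8 -200.1  378.2] shift [ -0.6 -56.8  68.4] turn [-0.0023 -0.0013  0.0005] w 0.1 F [0.1 1.1 0.2]
t: 28.7
ee_pos: [532.7, -192.3, 313.3]
orientation: [-2.371, -2.06, -0.002]
ft_force: [-0.1, -0.5, 0.9]
width: 0.2
grasp_force: 0.0
ex -78.68092529229202 z 175.2508368774026 l 0.45005558770876775
ee_pos: [534.4, -192.7, 307.8]
ft_force: [1.0, 0.5, -0.8]
ee_pos: [534.1, -192.5, 301.1]
ft_force: [0.5, 0.5, -0.0]
ee_pos: [533.9, -192.5, 295.9]
ft_force: [-0.3, 0.1, -0.5]
```

```bash
for i in 1; do python3 -m pendant '{"grip":[-1,-1],"linear":[[0,0,6],[0,0,0]],"angular":[[0,0,0],[0,0,0]]}'|grep -E "ee_|ft"; python3 -m pendant '{"grip":[-1,-1],"linear":[[0,0,6],[0,0,0]],"angular":[[0,0,0],[0,0,0]]}'|grep -E "ee_|ft"; python3 -m pendant '{"grip":[-1,-1],"linear":[[0,0,5],[0,0,0]],"angular":[[0,0,0],[0,0,0]]}'|grep -E "ee_|ft";python3 -m pendant '{"grip":[-1,-1],"linear":[[0,0,5],[0,0,0]],"angular":[[0,0,0],[0,0,0]]}'|grep -E "ee_|ft"; done; python3 - <<'E'
from h import *
print(redc(ctrl.get_image("top"),335,415,90,240),redc(ctrl.get_image("scene"),150,260,190,320))
E
```

```text
ee_pos: [533.7, -192.4, 289.7]
ft_force: [-0.1, -0.0, -0.4]
ee_pos: [533.7, -192.4, 283.7]
ft_force: [-0.4, 0.4, -0.8]
ee_pos: [533.8, -192.4, 278.9]
ft_force: [0.4, -0.1, -0.5]
ee_pos: [533.8, -192.4, 273.9]
ft_force: [-0.3, 0.3, -0.9]
[(np.int32(71), array([365.8, 181. ])), (np.int32(20), array([406.9, 176.4]))] [(np.int32(109), array([187.2, 212.8]))]
```

```bash
for i in 1; do python3 -m pendant '{"grip":[-1,-1],"linear":[[0,0,4],[0,0,0]],"angular":[[0,0,0],[0,0,0]]}'|grep -E "ee_|ft"; python3 -m pendant '{"grip":[-1,-1],"linear":[[0,0,4],[0,0,0]],"angular":[[0,0,0],[0,0,0]]}'|grep -E "ee_|ft"; python3 -m pendant '{"grip":[-1,-1],"linear":[[0,0,4],[0,0,0]],"angular":[[0,0,0],[0,0,0]]}'|grep -E "ee_|ft";python3 -m pendant '{"grip":[-1,-1],"linear":[[0,0,4],[0,0,0]],"angular":[[0,0,0],[0,0,0]]}'|grep -E "ee_|ft"; done; python3 - <<'E'
from h import *
print(redc(ctrl.get_image("top"),335,415,90,240),redc(ctrl.get_image("scene"),150,260,190,320))
E
```

```text
ee_pos: [533.9, -192.5, 270.2]
ft_force: [0.1, 0.3, -0.4]
ee_pos: [533.9, -192.5, 266.1]
ft_force: [0.1, -0.2, 0.1]
ee_pos: [533.9, -192.4, 262.1]
ft_force: [-1.1, 0.1, -0.1]
ee_pos: [533.9, -192.5, 258.0]
ft_force: [0.3, -0.1, 0.7]
[(np.int32(42), array([364.6, 180.2])), (np.int32(16), array([404.8, 177.6]))] [(np.int32(70), array([185.2, 210.9]))]
```

```bash
for i in 1; do python3 -m pendant '{"grip":[-1,-1],"linear":[[0,0,3],[0,0,0]],"angular":[[0,0,0],[0,0,0]]}'|grep -E "ee_|ft"; python3 -m pendant '{"grip":[-1,-1],"linear":[[0,0,3],[0,0,0]],"angular":[[0,0,0],[0,0,0]]}'|grep -E "ee_|ft"; python3 -m pendant '{"grip":[-1,-1],"linear":[[0,0,3],[0,0,0]],"angular":[[0,0,0],[0,0,0]]}'|grep -E "ee_|ft";python3 -m pendant '{"grip":[-1,-1],"linear":[[0,0,3],[0,0,0]],"angular":[[0,0,0],[0,0,0]]}'|grep -E "ee_|ft"; done; python3 - <<'E'
from h import *
print(redc(ctrl.get_image("top"),335,415,90,240),redc(ctrl.get_image("scene"),150,260,190,320))
E
```

```text
ee_pos: [534.1, -192.5, 255.4]
ft_force: [-0.0, 0.1, -0.3]
ee_pos: [534.0, -192.5, 252.3]
ft_force: [-0.1, 0.8, 0.6]
ee_pos: [534.0, -192.5, 249.3]
ft_force: [0.1, 0.2, -0.1]
ee_pos: [534.0, -192.5, 246.2]
ft_force: [-0.4, 0.3, 0.8]
[(np.int32(22), array([363.9, 179.9])), (np.int32(19), array([402.1, 178.3]))] [(np.int32(41), array([184.7, 211.1]))]
```

```bash
python3 - <<'E'
from h import *
c,im,o=snap("wrist","w9.png")
h=cv2.cvtColor(np.ascontiguousarray(im),cv2.COLOR_RGB2HSV);m=((h[:,:,0]<8)|(h[:,:,0]>172))&(h[:,:,1]>150)&(h[:,:,2]>70)
for a,ce,mm in blobs(m,30):
    p=np.argwhere(mm)[:,::-1]; r=cv2.minAreaRect(p.astype(np.float32)); print(a,ce.round(1),p.min(0),p.max(0),im[mm].mean(0).round(),np.round(r[1],1),round(r[2]))
for t in (1,.95,.9,.85,.8,.75,.7):
    d=-np.cos(t)*ex+np.sin(t)*U;n=np.sin(t)*ex+np.cos(t)*U
    print(t,proj(c,[H+150*d,H+174*d,H+198*d,H+150*d+8*n,H+198*d+8*n]).round().tolist())
print("tip",proj(c,[o["ee_pos"],np.array(o["ee_pos"])+30*U]).round())
c,im,o=cam("wrist",o),cv2.imread("pics/w8.png")[:,:,::-1],o
print(redc(im,0,512,0,384))
E
```

```text
3738 [213.  251.6] [166 220] [252 293] [130.  22.  17.] [90.9 67.5] 11
901 [268.9 255.2] [260 226] [285 293] [88. 35. 26.] [67.  24.4] 89
44 [506.4 299.1] [501 295] [511 304] [82. 32. 24.] [13.4  3.2] 40
1 [[250.0, 240.0], [225.0, 257.0], [193.0, 279.0], [262.0, 243.0], [206.0, 285.0]]
0.95 [[240.0, 237.0], [212.0, 253.0], [178.0, 273.0], [251.0, 240.0], [190.0, 278.0]]
0.9 [[230.0, 233.0], [201.0, 248.0], [165.0, 266.0], [240.0, 237.0], [175.0, 271.0]]
0.85 [[222.0, 230.0], [191.0, 243.0], [153.0, 260.0], [231.0, 234.0], [162.0, 265.0]]
0.8 [[214.0, 227.0], [182.0, 239.0], [143.0, 253.0], [222.0, 230.0], [151.0, 258.0]]
0.75 [[207.0, 223.0], [174.0, 234.0], [135.0, 247.0], [214.0, 227.0], [141.0, 252.0]]
0.7 [[201.0, 220.0], [167.0, 230.0], [128.0, 241.0], [207.0, 224.0], [133.0, 246.0]]
tip [[257. 227.]
 [257. 249.]]
[(np.int32(994), array([167.5, 182. ])), (np.int32(893), array([242.8, 255.1])), (np.int32(867), array([269. , 255.3])), (np.int32(43), array([506.3, 298.9]))]
```

```bash
python3 -m pendant '{"grip":[-1,-1,-1,-1,-1,-1],"linear":[[0,0,-20],[0,0,-20],[0,-9,0],[0,-9,0],[0,0,0],[0,0,0]],"angular":[[0,0,0],[0,0,0],[0,0,0],[0,0,0],[0,0,0],[0,0,0]]}'|grep -E "ee_|ft"; python3 -m pendant '{"grip":[-1,-1,-1,-1],"linear":[[0,-7,7],[0,-7,7],[0,0,0],[0,0,0]],"angular":[[0,0,0],[0,0,0],[0,0,0],[0,0,0]]}'|grep -E "ee_|ft"; python3 -m pendant '{"grip":[-1,-1,-1,-1],"linear":[[0,-5,5],[0,-5,5],[0,0,0],[0,0,0]],"angular":[[0,0,0],[0,0,0],[0,0,0],[0,0,0]]}'|grep -E "ee_|ft"; python3 - <<'E'
from h import *
v=np.array(ctrl.get_obs()["ee_pos"])-H;print("ex",v@ex,"z",v[2],"l",v@[.1395,.99,0])
print(redc(ctrl.get_image("top"),335,415,90,240),redc(ctrl.get_image("scene"),150,260,190,320))
E
```

```text
ee_pos: [515.1, -189.8, 285.8]
ft_force: [0.4, 0.3, -0.2]
ee_pos: [501.5, -187.8, 271.6]
ft_force: [0.7, -0.9, -0.4]
ee_pos: [492.1, -186.6, 262.2]
ft_force: [-1.0, 0.7, 0.2]
ex -119.7100819992584 z 124.24961858158053 l 0.493881259817492
[(np.int32(43), array([362.4, 187.9]))] [(np.int32(106), array([185.1, 214.6]))]
```

```bash
python3 -m pendant '{"grip":[-1,-1,-1,-1,-1],"linear":[[0,-6.1,6.5],[0,-6.1,6.5],[0,-5.2,6.8],[0,-5.2,6.8],[0,0,0]],"angular":[[0,0,0],[0,0,0],[0,0,0],[0,0,0],[0,0,0]]}'|grep -E "ee_|ft"; python3 -m pendant '{"grip":[-1,-1,-1,-1,-1],"linear":[[0,-4.5,7.3],[0,-4.5,7.3],[0,-3.7,7.7],[0,-3.7,7.7],[0,0,0]],"angular":[[0,0,0],[0,0,0],[0,0,0],[0,0,0],[0,0,0]]}'|grep -E "ee_|ft"; python3 - <<'E'
from h import *
v=np.array(ctrl.get_obs()["ee_pos"])-H;print("ex",v@ex,"z",v[2],"l",v@[.1395,.99,0])
ti,s=ctrl.get_image("top"),ctrl.get_image("scene")
print(redc(ti,335,415,90,260),redc(s,150,260,190,320))
for t in (.5,.4,.35,.3,.2,.1,0): g=H+174*(-np.cos(t)*ex+np.sin(t)*U);print(t,proj(cam("top"),g).round(1),proj(cam("scene"),g).round(1))
E
```

```text
ee_pos: [468.1, -182.9, 234.1]
ft_force: [0.1, -0.0, -0.1]
ee_pos: [452.4, -180.7, 204.0]
ft_force: [-0.4, -0.1, -0.2]
ex -159.86663581144552 z 66.04190575113918 l 0.8011805308998063
[] [(np.int32(87), array([178.7, 220.8]))]
0.5 [[359.7 204.2]] [[177.3 217.9]]
0.4 [[357.8 207.5]] [[176.3 220.7]]
0.35 [[356.9 208.9]] [[176.  222.2]]
0.3 [[356.  210.1]] [[175.8 223.9]]
0.2 [[354.2 212.1]] [[175.7 227.6]]
0.1 [[352.5 213.4]] [[176.1 231.7]]
0 [[351. 214.]] [[176.9 236. ]]
```

```bash
python3 -m pendant '{"grip":[-1,-1,-1,-1,-1],"linear":[[0,-3,8],[0,-3,8],[0,-2,8.5],[0,-2,8.5],[0,0,0]],"angular":[[0,0,0],[0,0,0],[0,0,0],[0,0,0],[0,0,0]]}'|grep -E "ee_|ft"; python3 -m pendant '{"grip":[-1,-1,-1],"linear":[[0,-1,4],[0,0,0],[0,0,0]],"angular":[[0,0,0],[0,0,0],[0,0,0]]}'|grep -E "ee_|ft"; python3 -m pendant '{"grip":[-1,-1,-1],"linear":[[0,0,4],[0,0,0],[0,0,0]],"angular":[[0,0,0],[0,0,0],[0,0,0]]}'|grep -E "ee_|ft"; python3 - <<'E'
from h import *
v=np.array(ctrl.get_obs()["ee_pos"])-H;print("ex",v@ex,"z",v[2],"l",v@[.1395,.99,0]); print(redc(ctrl.get_image("scene"),150,260,190,320))
E
```

```text
ee_pos: [442.7, -179.2, 170.9]
ft_force: [0.1, 0.7, 0.1]
ee_pos: [443.5, -179.8, 168.8]
ft_force: [-0.3, 0.4, 0.7]
ee_pos: [443.4, -179.7, 164.9]
ft_force: [1.4, 0.4, 0.8]
ex -168.87005420144192 z 26.85094933581641 l 0.4753890079470793
[(np.int32(46), array([178.3, 228.6]))]
```

```bash
python3 -m pendant '{"grip":[-1,-1,-1],"linear":[[0,0,3],[0,0,0],[0,0,0]],"angular":[[0,0,0],[0,0,0],[0,0,0]]}'|grep -E "ee_|ft"; python3 -m pendant '{"grip":[-1,-1,-1],"linear":[[0,0,3],[0,0,0],[0,0,0]],"angular":[[0,0,0],[0,0,0],[0,0,0]]}'|grep -E "ee_|ft"; python3 -m pendant '{"grip":[-1,-1,-1],"linear":[[0,0,3],[0,0,0],[0,0,0]],"angular":[[0,0,0],[0,0,0],[0,0,0]]}'|grep -E "ee_|ft"
```

```text
ee_pos: [443.3, -179.7, 161.8]
ft_force: [-0.0, -0.6, -0.3]
ee_pos: [443.3, -179.7, 158.7]
ft_force: [-0.0, 0.5, -0.4]
ee_pos: [443.3, -179.7, 155.7]
ft_force: [-0.6, 0.5, -0.5]
```

```bash
python3 -m pendant '{"grip":[-1,-1,-1],"linear":[[0,0,3],[0,0,0],[0,0,0]],"angular":[[0,0,0],[0,0,0],[0,0,0]]}'|grep -E "ee_|ft"; python3 -m pendant '{"grip":[-1,-1,-1],"linear":[[0,0,3],[0,0,0],[0,0,0]],"angular":[[0,0,0],[0,0,0],[0,0,0]]}'|grep -E "ee_|ft"; python3 - <<'E'
from h import *
c,im,o=snap("wrist","w10.png");ti,s=ctrl.get_image("top"),ctrl.get_image("scene"); cv2.imwrite("pics/s10.png",s[:,:,::-1])
print(redc(s,150,260,190,320)); print(redc(im,0,512,0,384))
h=cv2.cvtColor(np.ascontiguousarray(im),cv2.COLOR_RGB2HSV);m=((h[:,:,0]<8)|(h[:,:,0]>172))&(h[:,:,1]>150)&(h[:,:,2]>70)
for a,ce,mm in blobs(m,30): p=np.argwhere(mm)[:,::-1];print(a,p.min(0),p.max(0),im[mm].mean(0).round())
for t in (.2,.15,.1,.05,0):
    d=-np.cos(t)*ex+np.sin(t)*U;n=np.sin(t)*ex+np.cos(t)*U;l=np.array([.1395,.99,0])
    print(t,proj(c,[H+r*d+8*n+10*s_*l for r in (150,198) for s_ in (1,-1)]).round().tolist())
print("tip",proj(c,[o["ee_pos"]]).round())
E
```

```text
ee_pos: [443.3, -179.7, 152.7]
ft_force: [-0.1, -0.8, -0.9]
ee_pos: [443.3, -179.7, 149.7]
ft_force: [0.4, 0.5, -0.4]
[(np.int32(35), array([178.8, 232. ]))]
[(np.int32(3657), array([251.3, 244.3])), (np.int32(18), array([510.3, 277.8])), (np.int32(49), array([506.6, 299.1]))]
3657 [210 216] [290 293] [139.  31.  24.]
49 [501 294] [511 305] [87. 35. 26.]
0.2 [[300.0, 230.0], [299.0, 262.0], [212.0, 238.0], [213.0, 272.0]]
0.15 [[295.0, 225.0], [294.0, 256.0], [210.0, 230.0], [212.0, 262.0]]
0.1 [[292.0, 220.0], [290.0, 250.0], [210.0, 223.0], [211.0, 254.0]]
0.05 [[289.0, 215.0], [288.0, 244.0], [210.0, 217.0], [211.0, 246.0]]
0 [[287.0, 211.0], [286.0, 239.0], [211.0, 211.0], [212.0, 239.0]]
tip [[257. 227.]]
```

```bash
python3 -m pendant '{"grip":[-1,-1,-1],"linear":[[0,0,2.5],[0,0,0],[0,0,0]],"angular":[[0,0,0],[0,0,0],[0,0,0]]}'|grep -E "ee_|ft"; python3 -m pendant '{"grip":[-1,-1,-1],"linear":[[0,0,2.5],[0,0,0],[0,0,0]],"angular":[[0,0,0],[0,0,0],[0,0,0]]}'|grep -E "ee_|ft"; python3 -m pendant '{"grip":[-1,-1,-1],"linear":[[0,0,2],[0,0,0],[0,0,0]],"angular":[[0,0,0],[0,0,0],[0,0,0]]}'|grep -E "ee_|ft|force"; python3 - <<'E'
from h import *
c,im,o=snap("wrist","w11.png");s=ctrl.get_image("scene")
print(redc(s,150,260,190,320))
h=cv2.cvtColor(np.ascontiguousarray(im),cv2.COLOR_RGB2HSV);m=((h[:,:,0]<8)|(h[:,:,0]>172))&(h[:,:,1]>150)&(h[:,:,2]>70)
for a,ce,mm in blobs(m,30): p=np.argwhere(mm)[:,::-1];print(a,p.min(0),p.max(0),[int(np.argwhere(mm[:,x])[0,0]) for x in (215,225,240,257,275,283) if mm[:,x].any()],[int(np.argwhere(mm[:,x])[-1,0]) for x in (215,225,240,257,275,283) if mm[:,x].any()])
for t in (.1,.05,0):
    d=-np.cos(t)*ex+np.sin(t)*U;n=np.sin(t)*ex+np.cos(t)*U;l=np.array([.1395,.99,0])
    print(t,proj(c,[H+r*d+8*n+10*s_*l for r in (150,198) for s_ in (1,-1)]).round().tolist())
E
```

```text
ee_pos: [443.4, -179.7, 147.3]
ft_force: [-0.3, -0.0, -0.5]
ee_pos: [443.3, -179.7, 144.7]
ft_force: [0.1, 0.8, 0.5]
ee_pos: [443.4, -179.7, 142.8]
ft_force: [-0.6, 0.4, -0.2]
grasp_force: 0.0
[(np.int32(30), array([178.7, 233.8]))]
3665 [208 217] [289 294] [221, 220, 219, 218, 217, 218] [254, 254, 276, 228, 276, 276]
50 [501 294] [511 305] [] []
0.1 [[293.0, 224.0], [292.0, 256.0], [208.0, 228.0], [209.0, 260.0]]
0.05 [[290.0, 219.0], [289.0, 250.0], [208.0, 221.0], [210.0, 252.0]]
0 [[287.0, 215.0], [287.0, 244.0], [209.0, 215.0], [211.0, 244.0]]
```

```bash
python3 -m pendant '{"grip":[-1,-1,-1,-1,-1],"linear":[[0,0,-25],[0,0,-35],[0,0,-30],[0,0,0],[0,0,0]],"angular":[[0,0,0],[0,0,0],[0,0,0],[0,0,0],[0,0,0]]}'|grep -E "ee_|ft"; python3 - <<'E'
from h import *
c,im,o=snap("wrist","w12.png");s=ctrl.get_image("scene");ti=ctrl.get_image("top")
print("scene",redc(s,150,260,190,320),"top",redc(ti,330,415,90,260))
l=np.array([.1395,.99,0])
h=cv2.cvtColor(np.ascontiguousarray(im),cv2.COLOR_RGB2HSV);m=((h[:,:,0]<8)|(h[:,:,0]>172))&(h[:,:,1]>150)&(h[:,:,2]>70)
for a,ce,mm in blobs(m,30):
    p=np.argwhere(mm)[:,::-1];print(a,ce.round(1),p.min(0),p.max(0),im[mm].mean(0).round(),cv2.boxPoints(cv2.minAreaRect(p.astype(np.float32))).round().tolist())
for t in (.37,.3,.2,.1,.05,0):
    d=-np.cos(t)*ex+np.sin(t)*U;n=np.sin(t)*ex+np.cos(t)*U
    print(t,"c",proj(c,H+174*d).round(),"scene",proj(cam("scene"),H+174*d).round(1),"top4",proj(c,[H+r*d+8*n+10*s_*l for r in (150,198) for s_ in (1,-1)]).round().tolist())
E
```

```text
ee_pos: [444.3, -180.2, 234.5]
ft_force: [-0.3, -1.0, -0.0]
scene [(np.int32(103), array([175.5, 230.1]))] top [(np.int32(115), array([352.4, 212.9]))]
1246 [248.8 188.7] [222 177] [276 201] [185.  23.  18.] [[221.0, 178.0], [276.0, 176.0], [277.0, 199.0], [222.0, 201.0]]
898 [242.9 255.2] [226 226] [252 292] [89. 35. 26.] [[225.0, 291.0], [228.0, 225.0], [254.0, 226.0], [251.0, 292.0]]
885 [269.  255.7] [260 226] [285 292] [88. 35. 26.] [[260.0, 226.0], [284.0, 226.0], [285.0, 292.0], [261.0, 292.0]]
43 [506.6 299.1] [501 295] [511 304] [83. 33. 24.] [[500.0, 296.0], [502.0, 293.0], [513.0, 302.0], [511.0, 304.0]]
0.37 c [[264. 208.]] scene [[176.1 221.6]] top4 [[299.0, 195.0], [298.0, 220.0], [236.0, 203.0], [237.0, 230.0]]
0.3 c [[258. 203.]] scene [[175.8 223.9]] top4 [[292.0, 191.0], [291.0, 215.0], [230.0, 197.0], [231.0, 222.0]]
0.2 c [[253. 196.]] scene [[175.7 227.6]] top4 [[284.0, 185.0], [284.0, 209.0], [224.0, 189.0], [225.0, 213.0]]
0.1 c [[250. 190.]] scene [[176.1 231.7]] top4 [[279.0, 180.0], [278.0, 202.0], [222.0, 182.0], [223.0, 205.0]]
0.05 c [[249. 187.]] scene [[176.4 233.8]] top4 [[277.0, 178.0], [277.0, 200.0], [222.0, 179.0], [222.0, 201.0]]
0 c [[249. 184.]] scene [[176.9 236. ]] top4 [[276.0, 176.0], [276.0, 197.0], [222.0, 176.0], [223.0, 197.0]]
```

```bash
python3 -m pendant '{"grip":[-1,-1,-1,-1,-1,-1],"linear":[[0,-8,20],[0,0,25],[0,0,25],[0,0,12],[0,0,0],[0,0,0]],"angular":[[0,0,0],[0,0,0],[0,0,0],[0,0,0],[0,0,0],[0,0,0]]}'|grep -E "ee_|ft"; python3 -m pendant '{"grip":[-1,-1],"linear":[[0,0,5],[0,0,0]],"angular":[[0,0,0],[0,0,0]]}'|grep -E "ee_|ft"; python3 - <<'E'
from h import *
v=np.array(ctrl.get_obs()["ee_pos"])-H;print("ex",v@ex,"z",v[2],"l",v@[.1395,.99,0])
c,im,o=snap("wrist","w13.png")
# coarse text map of the tip region: R=handle red, r=finger red, k=dark, .=other
for y in range(196,300,5):
    print(y,''.join('R' if p[0]>110 and p[1]<60 else 'r' if p[0]>60 and p[1]<50 else 'k' if p.max()<60 else '.' for p in im[y,195:305:2].astype(int)))
E
```

```text
ee_pos: [434.4, -178.1, 149.5]
ft_force: [-0.2, 0.6, 0.5]
ee_pos: [435.7, -178.7, 145.9]
ft_force: [-0.5, 0.2, 0.6]
ex -176.64135364430263 z 7.867091538960182 l 0.44108250414055306
196 .......................................................
201 .......................................................
206 .......................................................
211 .......................................................
216 ........................................RRRRRRRRRRRr...
221 ...............RRRRRRRRRRRRRRRRRRRRRRRRRRRRRRRRRRRRRR..
226 ..............RRRRRRRRRRRrrrRRRRRRrrrrRRRRRRRRRRRRRRRR.
231 ..............RRRRRRRRRrrrrrrrkkrrrrrrrrrRRRRRRRRRRRRr.
236 ..............RRRRRRRRrrrrrrrrkkkrrrrrrrrrRRRRRRRRRRRR.
241 ..............RRRRRRRRrrrrrrrkkkkrrrrrrrrrrrrRRRRRRRRR.
246 ..............RRRRRRRRrrrrrrkkkkkrrrrrrrrrrrrrRRRRRRR..
251 ................RRRRRrrrrrrrrkkrkrrrrrrrr..............
256 ....................rrrrrrrrrk..krrrrrrrrr.............
261 ...................rrrrrrrrrrk..krrrrrrrrrr............
266 ......kkkkkk......rrrrrrrrrrrk..krrrrrrrrrrr...........
271 kkkkkkkkkkkk.....rrrrrrrrrrrrk..krrrrrrrrrrrr..........
276 kkkkkkkkkkkkk...rrrrrrrrrrrrrk..krrrrrrrrrrrrr.........
281 kkkkkkkkkkkkkkkkkkkkkkkkkkkkrk..krkkkkkkkkkkkkkkkkkkkkk
286 kkkkkkkkkkkkkkkkkkkkkkkkkkkkrk..krkkkkkkkkkkkkkkkkkkkkk
291 kkkkkkkkkkkkkkkkkkkkkkkkkkkkrk..krkkkkkkkkkkkkkkkkkkkkk
296 kkkkkkkkkkkkkkkkkkkkkkkkkkkk.k..k..kkkkkkkkkkkkkkkkkkkk
```

```bash
python3 -m pendant '{"grip":[-1,-1],"linear":[[0,0,3],[0,0,0]],"angular":[[0,0,0],[0,0,0]]}'|grep -E "ee_|ft"; python3 -m pendant '{"grip":[-1,-1],"linear":[[0,0,2],[0,0,0]],"angular":[[0,0,0],[0,0,0]]}'|grep -E "ee_|ft"; python3 -m pendant '{"grip":[-1,-1],"linear":[[0,0,2],[0,0,0]],"angular":[[0,0,0],[0,0,0]]}'|grep -E "ee_|ft"; python3 -m pendant '{"grip":[-1,-1],"linear":[[0,0,2],[0,0,0]],"angular":[[0,0,0],[0,0,0]]}'|grep -E "ee_|ft"
```

```text
ee_pos: [435.8, -178.7, 143.1]
ft_force: [0.6, -0.2, 0.3]
ee_pos: [435.8, -178.8, 141.3]
ft_force: [-1.1, 1.1, 4.4]
ee_pos: [435.5, -178.7, 139.4]
ft_force: [-1.7, 0.9, 4.2]
ee_pos: [435.3, -178.6, 137.2]
ft_force: [-2.1, -0.8, 3.0]
```

```bash
python3 -m pendant '{"grip":[-1,-1],"linear":[[0,0,2],[0,0,0]],"angular":[[0,0,0],[0,0,0]]}'|grep -E "ee_|ft"; python3 -m pendant '{"grip":[-1,-1],"linear":[[0,0,2],[0,0,0]],"angular":[[0,0,0],[0,0,0]]}'|grep -E "ee_|ft"; python3 -m pendant '{"grip":[-1,-1],"linear":[[0,0,2],[0,0,0]],"angular":[[0,0,0],[0,0,0]]}'|grep -E "ee_|ft"; python3 -m pendant '{"grip":[-1,-1],"linear":[[0,0,2],[0,0,0]],"angular":[[0,0,0],[0,0,0]]}'|grep -E "t:|ee_|ft"
```

```text
ee_pos: [435.1, -178.6, 135.0]
ft_force: [-1.5, 0.4, 1.6]
ee_pos: [435.2, -178.5, 132.8]
ft_force: [-0.9, 0.3, 1.8]
ee_pos: [435.4, -178.5, 130.7]
ft_force: [0.3, 1.3, 1.4]
t: 39.58
ee_pos: [435.6, -178.6, 128.6]
ft_force: [-0.5, 0.7, 0.5]
```

```bash
python3 -m pendant '{"grip":[-1,-1,-1,-1,-1],"linear":[[0,0,-30],[0,0,-35],[0,0,-38],[0,0,0],[0,0,0]],"angular":[[0,0,0],[0,0,0],[0,0,0],[0,0,0],[0,0,0]]}'|grep -E "ee_|ft"; python3 - <<'E'
from h import *
c,im,o=snap("wrist","w14.png");s=ctrl.get_image("scene");ti=ctrl.get_image("top")
print("scene",redc(s,150,260,190,320),"top",redc(ti,330,415,90,260))
l=np.array([.1395,.99,0])
h=cv2.cvtColor(np.ascontiguousarray(im),cv2.COLOR_RGB2HSV);m=((h[:,:,0]<8)|(h[:,:,0]>172))&(h[:,:,1]>150)&(h[:,:,2]>70)
for a,ce,mm in blobs(m,100):
    p=np.argwhere(mm)[:,::-1];print(a,ce.round(1),im[mm].mean(0).round(),cv2.boxPoints(cv2.minAreaRect(p.astype(np.float32))).round().tolist())
for t in (.15,.1,.05,0,-.05):
    d=-np.cos(t)*ex+np.sin(t)*U;n=np.sin(t)*ex+np.cos(t)*U
    print(t,"scene",proj(cam("scene"),H+174*d).round(1),"top4",proj(c,[H+r*d+8*n+10*s_*l for r in (150,198) for s_ in (1,-1)]).round().tolist())
w=(im.min(2)>170)&(im.max(2)-im.min(2)<45)
for y in range(150,206,4): print(y,''.join('R' if p[0]>110 and p[1]<60 else 'k' if p.max()<50 else 'd' if p.max()<90 else 'g' if p.max()<150 else 'w' for p in im[y,215:420:3].astype(int)))
E
```

```text
ee_pos: [437.0, -179.3, 233.8]
ft_force: [-0.7, 0.6, -0.7]
scene [(np.int32(95), array([176.2, 233.6]))] top [(np.int32(114), array([351.3, 213.9]))]
1142 [255.9 184.2] [187.  24.  19.] [[230.0, 173.0], [281.0, 173.0], [281.0, 195.0], [230.0, 195.0]]
902 [243.  255.2] [88. 35. 26.] [[225.0, 293.0], [228.0, 225.0], [254.0, 226.0], [251.0, 294.0]]
881 [269.  255.7] [88. 35. 26.] [[260.0, 226.0], [284.0, 226.0], [285.0, 293.0], [261.0, 293.0]]
0.15 scene [[175.9 229.6]] top4 [[290.0, 183.0], [289.0, 206.0], [232.0, 185.0], [232.0, 209.0]]
0.1 scene [[176.1 231.7]] top4 [[288.0, 180.0], [287.0, 203.0], [230.0, 182.0], [231.0, 205.0]]
0.05 scene [[176.4 233.8]] top4 [[286.0, 178.0], [285.0, 200.0], [230.0, 179.0], [230.0, 201.0]]
0 scene [[176.9 236. ]] top4 [[284.0, 176.0], [283.0, 197.0], [230.0, 176.0], [231.0, 197.0]]
-0.05 scene [[177.4 238.3]] top4 [[283.0, 174.0], [282.0, 194.0], [231.0, 173.0], [231.0, 194.0]]
150 wwwwwwwwwwwwwwwwwwwgggggwggwwwwwwwwwwgggwgkkkkkkkkkkkkkkdwggwwgwwwwww
154 wwwwwwwwwwwwwwwwwwwgggggggggwwwwwwwwwgggwgkkkkkkkkkkkkkkgwgggwwwwwwww
158 wwwwwwwwwwwwwwwwwwwgw
[... 162 characters left out ...]
wggggwkkkkkkkkkkkkkkkwwggwgwwwgddd
170 wwwwwwwwwwwwwwwwwwwgwwwwwwwwgggwwwwwdkkkkkkkkkkkkkkkkkkkkkkkkdwwwwddd
174 wwwwwwwRRRRRRRRRRRRRRRgggggggggwwwwwggggggggggggggggggggggggggggggggg
178 wwwwwwRRRRRRRRRRRRRRRRRwwwwwwwwwwwwwwwwwwwwwwwwwwwwwwwwwwwwwwwwwwwwww
182 wwwwwRRRRRRRRRRRRRRRRRRwwwwwwwwwwwwwwwwwwgddgwwwwwwwwwwwwgdddwwwwwwww
186 wwwwwRRRRRRRRRRRRRRRRRRwwwwwwwwwwwwwwwwwwddddwwwwwwwwwwwwddddwwwwwwww
190 wwwwwwRRRRRRRRRRRRRRRRRwwwwwwwwwwwwwwwwwwwdddwwwwwwwwwwwwwgdwwwwwwggg
194 wwwwwwRRRRRRRRRRRRRRRgddddddggggggggggdgdkkkkkkkkkkkkkkggggwwwwwwgggg
198 wwwwwwwwwwwwwwwwwwwwddddddddggggggggggdgkkkkkkkkkkkkkkkggggwwwwwwwggg
202 wwwwwwwwwwwwwwwwwwwwddddddgggggggggwgddgkkkkkkkkkkkkkkkgggggggwwwwwgg
```

The bar now reads as level: the red box is square, and both scene and wrist moved by about 0.09 rad. I'll press once more to confirm it's home.

```bash
python3 -m pendant '{"grip":[-1,-1,-1,-1,-1,-1],"linear":[[0,0,25],[0,0,30],[0,0,30],[0,0,15],[0,0,0],[0,0,0]],"angular":[[0,0,0],[0,0,0],[0,0,0],[0,0,0],[0,0,0],[0,0,0]]}'|grep -E "ee_|ft"; python3 -m pendant '{"grip":[-1,-1],"linear":[[0,0,3.5],[0,0,0]],"angular":[[0,0,0],[0,0,0]]}'|grep -E "ee_|ft"; python3 -m pendant '{"grip":[-1,-1],"linear":[[0,0,1.5],[0,0,0]],"angular":[[0,0,0],[0,0,0]]}'|grep -E "ee_|ft"; python3 -m pendant '{"grip":[-1,-1],"linear":[[0,0,1.5],[0,0,0]],"angular":[[0,0,0],[0,0,0]]}'|grep -E "t:|ee_|ft"
```

```text
ee_pos: [434.3, -178.0, 130.3]
ft_force: [-0.7, 0.9, 0.2]
ee_pos: [436.1, -178.8, 128.8]
ft_force: [0.1, 0.7, -0.0]
ee_pos: [436.0, -178.8, 127.5]
ft_force: [0.3, -0.3, -0.2]
t: 41.15
ee_pos: [435.7, -178.7, 125.6]
ft_force: [-0.4, 1.2, -0.3]
```

```bash
python3 -m pendant '{"grip":[-1,-1],"linear":[[0,0,2],[0,0,0]],"angular":[[0,0,0],[0,0,0]]}'|grep -E "ee_|ft"; python3 -m pendant '{"grip":[-1,-1],"linear":[[0,0,2],[0,0,0]],"angular":[[0,0,0],[0,0,0]]}'|grep -E "ee_|ft"; python3 -m pendant '{"grip":[-1,-1],"linear":[[0,0,1.5],[0,0,0]],"angular":[[0,0,0],[0,0,0]]}'|grep -E "t:|ee_|ft"; python3 - <<'E'
from h import *
c,im,o=snap("wrist","w15.png")
for y in range(200,262,4): print(y,''.join('R' if p[0]>110 and p[1]<60 else 'r' if p[0]>60 and p[1]<50 else 'k' if p.max()<60 else '.' for p in im[y,195:305:2].astype(int)))
E
```

```text
ee_pos: [435.5, -178.6, 123.3]
ft_force: [-0.4, -0.0, 0.4]
ee_pos: [435.7, -178.7, 122.6]
ft_force: [-4.8, 2.6, 17.2]
t: 41.65
ee_pos: [435.7, -178.7, 122.3]
ft_force: [-9.7, 3.7, 33.1]
200 .......................................................
204 .......................................................
208 .......................................................
212 .......................................................
216 .......................................................
220 ...............RRRRRRRRRRRRRRRRRRRRRRRRRRRRRRRRRRRR....
224 ..............RRRRRRRRRRRRRRRRRRRRRRRRRRRRRRRRRRRRRRR..
228 .............RRRRRRRRRRrrrrrrrkrRrrrrrrRRRRRRRRRRRRRR..
232 .............RRRRRRRRRRrrrrrrrkkrrrrrrrrrRRRRRRRRRRRR..
236 .............RRRRRRRRRrrrrrrrrkkkrrrrrrrrrRRRRRRRRRRR..
240 .............RRRRRRRRRrrrrrrrkkkkrrrrrrrrrrRRRRRRRRRR..
244 .............RRRRRRRRRrrrrrrrkkkkrrrrrrrrrrrrRRRRRRRR..
248 .............RRRRRRRRRrrrrrrrkkkkrrrrrrrrrrrrrRRRRRRR..
252 ..............RRRRRRRrrrrrrrrkkkkrrrrrrrrrrrrrrRRRRrr..
256 ....................rrrrrrrrrk..krrrrrrrrr....k..k.....
260 ...................rrrrrrrrrrk..krrrrrrrrrr............
```

```bash
python3 -m pendant '{"grip":[-1,-1,-1,-1,-1,-1,-1],"linear":[[0,0,-5],[0,0,-30],[0,0,-35],[0,-20,-35],[0,-25,-30],[0,0,0],[0,0,0]],"angular":[[0,0,0],[0,0,0],[0,0,0],[0,0,0],[0,0,0],[0,0,0],[0,0,0]]}'|grep -E "t:|ee_|ft"; python3 - <<'E'
from h import *
s=ctrl.get_image("scene");ti=ctrl.get_image("top")
print("scene",redc(s,150,260,190,320),"top",redc(ti,330,415,90,260))
a=cv2.imread("pics/scene0.png").astype(int)[:,:,::-1];d=abs(s.astype(int)-a).max(2)
# unchanged neighbours: bar mould/bowl, tin, knife
for n,(x0,x1,y0,y1) in dict(barm=(280,330,218,265),bowl=(322,358,184,214),tin=(238,264,118,160),knife=(88,130,244,280)).items(): print(n,(d[y0:y1,x0:x1]>60).mean().round(3))
E
```

```text
t: 42.28
ee_pos: [391.0, -172.7, 256.4]
ft_force: [-0.3, -0.3, -1.0]
scene [(np.int32(91), array([176.4, 234.9]))] top [(np.int32(116), array([350.7, 213.7]))]
barm 0.0
bowl 0.0
tin 0.0
knife 0.0
```

```bash
python3 -c "
from workcell import ctrl
print(ctrl.close_job())"
```

```text
the job is handed in; nothing more can be done
None
```

I handed the job in at about 42 s: the mould is seated open side up between the guides, the bar reads level and stayed there after a firm final press, and the other items I checked haven't moved; the catch's snap was judged only from force and camera readings, and the wrist force briefly reached about 96 N (limit 120 N) while swinging the bar.

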